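# Fit and lock the adapter plate on a laboratory mixer

## Robot

A 6-joint arm with a two-finger parallel gripper is mounted at the origin on the work surface. World frame = base frame: x ahead of the robot, y to its left, z up, the work surface at z = 0. Lengths are in mm, angles in rad, forces in N, time in s.
With the tool pointing down it reaches from about 275 to 1000 mm from the base axis. Payload 8.4 kg.
Tool frame: the origin (TCP) lies at the very end of the fingers, on their centre line; the grasp point (between the pads) lies 19 mm behind it; z points along the fingers, y is the direction in which the jaws open and shut (so a half turn about z gives the same grasp; the last joint's range is limited). The gripper opens to 85 mm and grips with 20 to 120 N. Pads are 22 mm wide; open, the fingers measure 114 mm over their backs; the gripper's body (76 mm by 85 mm) begins 54 mm behind the grasp point. The pads swing forward as they close: fully open they stand 13 mm farther back than shut.
Start: joints at [-1.177, 0.353, 1.633, -0, 1.155, -0.002], TCP at [240.965, -576.683, 231.281] pointing down, gripper open.
Joint ranges: [-2.63, 2.63], [-0.92, 2.1], [0.06, 2.66], [-1.3, 4.44], [0, 2.69], [-3.02, 3.02]. Speed limits (rad/s): [2.22, 2.22, 2.79, 3.14, 3.14, 3.14].

## Interface

Orientations are given as [roll, pitch, yaw] about the fixed x, y, z axes, in that order (R = Rz(yaw) Ry(pitch) Rx(roll)).
In Python, from rig import sense, grab_frame, sign_off, masks_of gives the robot as it stands. The module is installed in compiled form; this text tells all that it offers.
- The arm moves only by the shell command python3 -m inch 'ROWS' [FORCE]. ROWS is JSON, a list of rows, each an object of numbers: "gripper": the finger opening in m, from 0 to 0.0854; "tx", "ty", "tz": the shift along the tool's x, y, z in m; "spin": the turn about the tool's z in degrees. In form: [{"gripper": .., "tx": .., "ty": .., "tz": .., "spin": ..}, ...]. A call has exactly 8 rows; each row shifts and turns the commanded pose from where the row before left it, along the tool's axes as they then stand; what a row does not reach is not made up. A row lasts 1/10 s, in which the tool goes at most 50 mm and 8.59 degrees, less where a joint would pass 70% of its speed; a pose out of reach is approached as far as the arm can. A call is refused whole if a number of a shift passes 0.05 or a number of a turn 8.59, either way. A call with a gripper value outside its range is refused whole. The fingers move at their own pace and stop on an object; FORCE is the grip in N (left out, the last holds). Time passes only in rows, so rows that do not move let the fingers close, or fill a call up. It gives the time, the measured TCP pose, the force and the opening at its end, in the units of the state.
- sense(): the state, without advancing time (a new reading comes with each control period).
- grab_frame(name): name is "scene" or "top" or "wrist"; returns a dict with "pixels" (384x512x3 uint8, red, green, blue), "K" (3x3 intrinsics, pixels), "k1" (the pictures are not rectified: a ray, as slopes to the right and down, at radius r is drawn at 1 + k1 r^2 times it, then the intrinsics apply), "extrinsics" (4x4, takes a point from camera to world coordinates). Camera axes: x right, y down, z forward; pixel columns grow to the right and rows downward; lengths in mm; the calibration is good to about 2 mm. A picture is of the moment at which its call begins. There is no depth.
- sign_off(): hands the job in, once; it reports no verdict.
Trained networks look in the newest picture that a camera, given by its name, has taken for a name from the list of things; names that differ only in an ending like _2 or _b are one class to them, and where a whole thing is asked for, a point or a joint stands for the part that bears it (a point fixed in the world has none). Each returns a list of dicts, best first, with "conf" (0 to 1); they miss things now and then, are a little off and sometimes report something else, mostly with a low value. They report only what shows in the picture. A call takes as long as a camera call. They do not tell look-alikes from the thing itself.
- masks_of(camera, target): "pixels" (384x512 bool, what is visible of it) and "centre" ([row, column] in pixels, amid what is visible of it).
The state is a dict: "clock": time; "qpos": joint angles; "qvel": joint speeds; "joint_efforts": joint torques, N m; "eef_pos": TCP position; "tcp_rot": TCP orientation; "contact_force": force on the tool from outside, world axes, zero at the start; "wrist_torque": the same for the moment, N m; "opening": opening from 0.0 (shut) to 1.0 (fully open).
Only numpy, scipy, OpenCV 4.12 (cv2) and the standard library are available. Lean on these libraries where they do the work, as an engineer would, in place of code of your own. Each camera call takes 0.05 s, during which the arm holds its last target.

## Task

Fit the blue-handled aluminium adapter plate on the mixer: lower it (do not drop it) over the platform's two pins until it lies flush. Then pull the orange lock knob out to release it, turn it clockwise from the white dot to the green dot, and push it fully back in. Let go of everything, and leave the other things on the bench where they are.

Things in the scene. Friction and masses are not known exactly. Their poses are not given: they have to be found in the camera images.
- plate_mid (a point): Loose aluminium adapter plate, 0.25 to 0.45 kg, 90 (own x) x 120 (own y) x 8 mm, flat on the bench left or right of the mixer. On its middle stands a blue bar handle, 50 long (x), 14 wide (y), top 50 mm above the plate's underside. The point is at the plate's centre, 25 mm above the underside, inside the handle; z up.
- plate: The same plate, origin at the centre of its underside. Two through holes of 12 mm diameter at own (x, y) = (-30, +44) and (+30, -44) mm. Half a turn about z changes nothing.
- platform (a point): Centre of the top face of the mixer's fixed aluminium platform (118 x 150 mm, 60 mm above the bench). x points from the mixer's panel to its platform (away from the robot), z up. Two 8 mm steel pins, taper-tipped, rise 15 mm at (x, y) = (-30, +44) and (+30, -44) mm. Seated, the plate is centred here, axes parallel (either way round), underside on the platform: plate_mid is 25 mm above this point.
- clamp_tip (a point): Front edge, upper face (22 mm above the platform), of an orange clamp tongue, 44 mm wide, driven by the knob. At the start it stands 11 mm clear of the seated plate's near edge; at the green dot it reaches 7 mm over that edge, 4 mm above the plate. Behind it the cream console rises to 30 mm above the platform, from platform x = -75 mm towards the robot.
- mixer: Fixed cream bench mixer, 270 x 180 mm; origin at the centre of its underside, x from its panel to its platform. Its panel (90 mm up the slope, 180 mm wide) faces the robot and rises away from it at 30 degrees to the bench. The knob's axis leaves the panel at (-98, 0, +56) mm in this frame, square to the panel. The platform centre is at (+55, 0, +60) mm.
- knob_grip (a point): Orange lock knob on the panel: a bar 42 long (own x), 14 thick (y), sides free from 7 to 47 mm above the panel (knob in), over a black collar of 21 mm radius. The point is on its axis, 32 mm out from the panel when in. Axes turn with the knob: z out of the panel (30 degrees from vertical, leaning to the robot; pull along it), x along the bar to its white pointer line.
- knob_pull (a joint): How far the knob is pulled out, in m: 0 = fully in (start), 0.014 = fully out. It stays where it is left (3 N of friction). Below about 9 mm a tooth blocks turning, and the knob can only go in with its pointer at either dot (within about 0.17 rad).
- knob_turn (a joint): Angle of the knob in rad, growing clockwise as seen looking at the panel: 0 = pointer at the white dot (up the slope and to the left, +y; start), 1.22 = pointer at the green dot (up the slope and to the right). Stops at -0.10 and 1.32. Light friction of 0.04 N m, stays where it is left.
- slide_tray: Bystander: loose white tray of glass slides, 100 x 130 x 22 mm, on the other side of the mixer from the plate. Origin at the centre of its underside.
- stain_bottle: Bystander: loose brown bottle, 44 mm diameter, 95 mm tall, to the right of the mixer. Origin at the centre of its underside.
- dishes: Bystander: stack of three flat round dishes, one loose piece, 90 mm diameter, 44 mm tall, left of the mixer. Origin at the centre of its underside.
- mug: Bystander: loose red mug, 76 mm diameter, 85 mm tall, far left. Origin at the centre of its underside.
There are look-alikes about, which are no part of the job. Leave any yellow look-alike of the plate alone.

How it is judged (in metres and radians):
On the way, in this order (a step that is already met when the one before it is completed fails the run):
1. the plate lies flush on the platform, over both pins (horizontal distance between plate_mid and platform below 0.005 m and z of plate_mid in the frame of platform between 0.0225 and 0.0275 m and angle between the x axis of plate_mid and the x axis of platform, either way round below 0.12 rad and angle between plate_mid's own z axis and vertical below 0.05 rad), for 0.2 s.
2. with the plate seated, the knob is pulled out at least 9 mm, still near the white dot (all of step 1 and value of joint knob_pull above 0.009 m and value of joint knob_turn below 0.35 rad), for 0.05 s.
3. the pulled-out knob is turned to the green dot (all of step 1 and value of joint knob_pull above 0.007 m and value of joint knob_turn above 1 rad), for 0.05 s.
At the end, for the whole second after the job is handed in: The plate lies at rest flush on the platform over both pins (within 5 mm of centre, 2.5 mm in height, 0.12 rad in yaw, 0.05 rad tilt), and the knob points at the green dot (1.02 to 1.4 rad) and is pushed in to within 3 mm; everything is released (all of step 1 and value of joint knob_pull below 0.003 m and value of joint knob_turn between 1.02 and 1.4 rad and linear speed of plate below 0.02 m/s); the robot touches nothing.
It fails at once if a bystander (slide tray, bottle, dishes or mug) is moved more than 30 mm (distance of any of slide_tray, stain_bottle, dishes, mug from where it was at the start of the episode above 0.03 m).
It fails at once if the plate is dropped on the platform (it comes down on it faster than 0.6 m/s) (horizontal distance between plate_mid and platform below 0.05 m and z of plate_mid in the frame of platform below 0.05 m and linear speed of plate above 0.6 m/s).
It also fails if it takes over 50 s, if anything falls off the work surface, if the arm or the gripper's body presses on something with over 40 N, if the wrist force passes 120 N, or if a joint passes its speed limit or range.

## Working session

There is one attempt and no reset: what is moved stays moved. The work goes in short steps, Python scripts to look and compute and a shell command to move; the robot and the scene stay as the last step left them, time stands still between calls to the robot, and variables do not carry over. Pictures are saved under pics/ and viewed, and the job is handed in when it is done.

```bash
mkdir -p pics; ls
python3 - <<'E'
from rig import *
import cv2,numpy as np
s=sense(); print({k:np.round(v,3).tolist() for k,v in s.items()})
for n in ["scene","top","wrist"]:
    f=grab_frame(n); cv2.imwrite(f"pics/{n}0.png",f["pixels"][:,:,::-1]); print(n,f["K"],f["k1"],np.round(f["extrinsics"],3).tolist())
E
```

```text
pics
{'clock': 0.0, 'qpos': [-1.177, 0.354, 1.634, 0.0, 1.155, -0.002], 'qvel': [-0.001, 0.001, 0.0, 0.001, 0.0, -0.0], 'joint_efforts': [0.002, -60.526, -34.207, 0.0, 0.009, -0.0], 'eef_pos': [240.77, -576.24, 230.55], 'tcp_rot': [-3.14, -0.0, 0.396], 'contact_force': [0.794, -0.471, -0.022], 'wrist_torque': [0.012, -0.023, -0.069], 'opening': 1.002}
scene [[355.23240649   0.         254.4645107 ]
 [  0.         355.23240649 190.16284523]
 [  0.           0.           1.        ]] -0.06621619204930969 [[0.244, 0.834, -0.495, 1090.42], [0.97, -0.208, 0.129, 19.935], [0.004, -0.511, -0.86, 1127.614], [0.0, 0.0, 0.0, 1.0]]
top [[491.90957838   0.         256.0527186 ]
 [  0.         491.90957838 197.39805049]
 [  0.           0.           1.        ]] -0.12880189437892897 [[-0.011, -0.974, 0.225, 93.153], [-1.0, 0.011, -0.003, 183.678], [0.0, -0.225, -0.974, 1859.16], [0.0, 0.0, 0.0, 1.0]]
wrist [[275.84126556   0.         252.42947478]
 [  0.         275.84126556 191.55920106]
 [  0.           0.           1.        ]] -0.05123659605183348 [[0.386, -0.88, -0.279, 312.481], [-0.923, -0.368, -0.115, -548.302], [-0.001, 0.301, -0.953, 372.127], [0.0, 0.0, 0.0, 1.0]]
```

View pics/scene0.png

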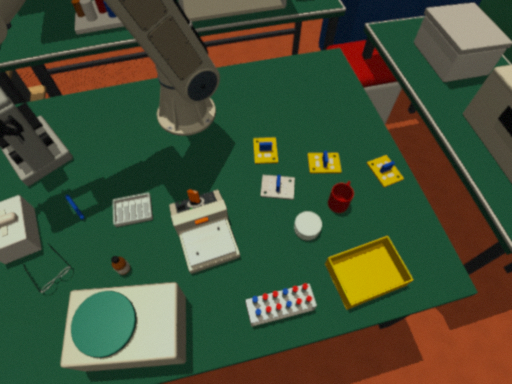

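View pics/top0.png

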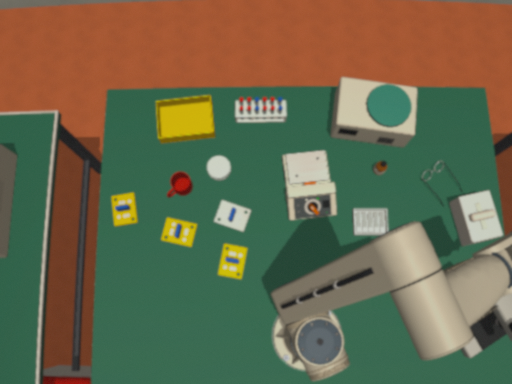

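View pics/wrist0.png

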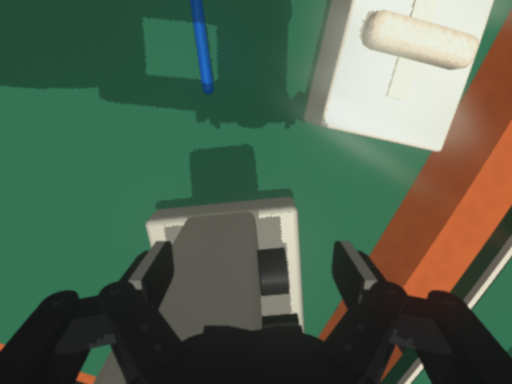

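```bash
cat > h.py <<'E'
import numpy as np,cv2
from rig import *
def ray(f,u,v):
    K=f["K"];x=(u-K[0,2])/K[0,0];y=(v-K[1,2])/K[1,1]
    d=np.array([x,y]);p=d.copy()
    for _ in range(20):p=d/(1+f["k1"]*(p@p))
    E=f["extrinsics"];return E[:3,3],E[:3,:3]@np.array([p[0],p[1],1])
def onz(f,u,v,z):
    o,d=ray(f,u,v);return o+d*(z-o[2])/d[2]
def proj(f,P):
    P=np.atleast_2d(P);E=f["extrinsics"];c=(P-E[:3,3])@E[:3,:3]
    s=c[:,:2]/c[:,2:];r2=(s**2).sum(1,keepdims=True);s=s*(1+f["k1"]*r2)
    return s*[f["K"][0,0],f["K"][1,1]]+f["K"][:2,2]
def Rz(a):
    c,s=np.cos(a),np.sin(a);return np.array([[c,-s,0],[s,c,0],[0,0,1]])
def crop(f,name,u0,v0,u1,v1,k):
    im=cv2.resize(f["pixels"][v0:v1,u0:u1,::-1],None,fx=k,fy=k,interpolation=cv2.INTER_CUBIC);cv2.imwrite(name,im)
E
python3 - <<'E'
from h import *
import pickle
fs={}
for n in ["scene","top"]:
    fs[n]=grab_frame(n)
    for t in ["plate","mixer"]:
        for m in masks_of(n,t):
            px=m["pixels"].astype(np.uint8)
            r=cv2.minAreaRect(np.argwhere(px)[:,::-1].astype(np.float32))
            print(n,t,round(m["conf"],2),np.round(m["centre"],1),px.sum(),np.round(onz(fs[n],m["centre"][1],m["centre"][0],8)),np.round(np.array([*r[0],*r[1],r[2]]),1))
pickle.dump(fs,open("f0.pkl","wb"))
crop(fs["scene"],"pics/s_mix.png",160,180,250,280,6)
crop(fs["top"],"pics/t_mix.png",270,140,350,230,6)
crop(fs["top"],"pics/t_plate.png",100,180,260,285,5)
crop(fs["scene"],"pics/s_plate.png",240,125,410,210,4)
E
```

```text
scene plate 0.91 [164.6 325.6] 649 [402. 481.   8.] [324.3 162.1  22.1  32.1  85.6]
scene plate 0.79 [150.2 266.7] 585 [281. 279.   8.] [265.1 150.4  26.1  22.9  86.2]
scene plate 0.68 [168.  384.7] 695 [471. 699.   8.] [384.  170.5  33.5  25.1  59.7]
scene plate 0.6 [185.4 277.8] 713 [447. 276.   8.] [277.5 186.9  32.7  22.2   5. ]
scene mixer 0.91 [229.7 203.1] 3817 [557. -23.   8.] [203.1 227.5  79.4  54.7  72.4]
top plate 0.93 [211.4 121.6] 743 [471. 700.   8.] [124.5 209.4  32.2  25.1  85.6]
top plate 0.88 [217.2 232.6] 740 [444. 269.   8.] [232.5 215.6  31.3  24.1  19.7]
top plate 0.66 [260.9 233.2] 778 [277. 267.   8.] [232.1 261.3  24.8  32.2  10.3]
top plate 0.65 [168.8 218.6] 458 [638. 324.   8.] [219.1 167.8  24.3  22.5  71.6]
top plate 0.56 [231.2 177.2] 728 [392. 481.   8.] [179.  231.9  31.1  23.8  12.5]
top mixer 0.7 [212.3 233.9] 755 [463. 264.   8.] [232.8 215.3  31.9  24.   18.4]
top mixer 0.66 [185.  308.5] 3015 [568. -26.   8.] [309.4 184.5  66.   49.   83.7]
```

View pics/s_mix.png

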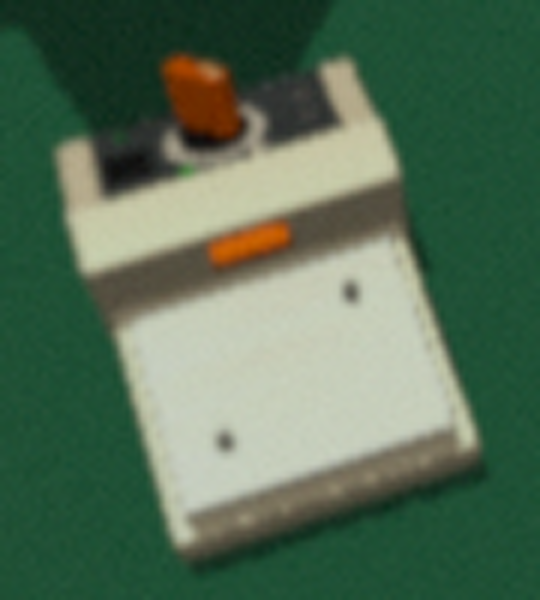

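View pics/t_mix.png

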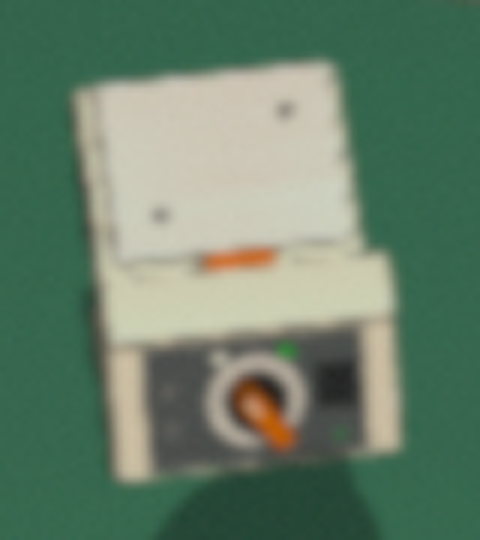

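View pics/t_plate.png

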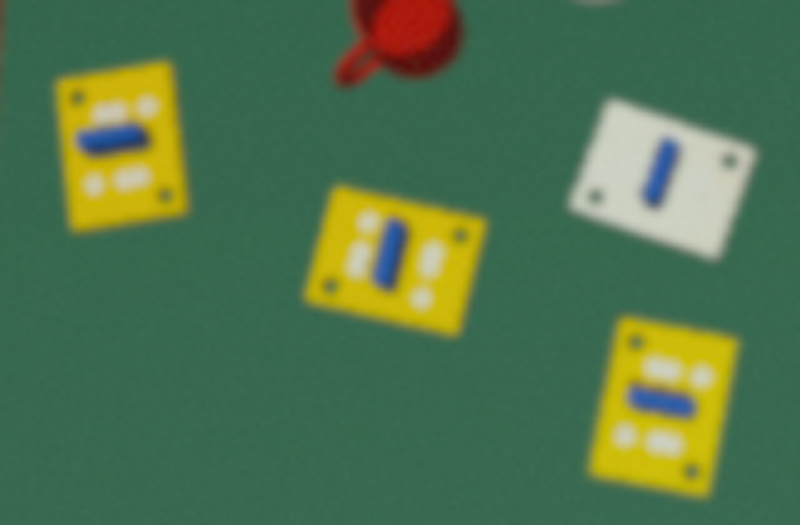

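View pics/s_plate.png

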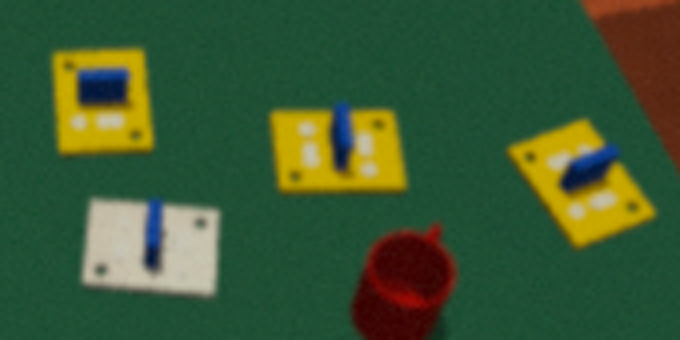

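```bash
cat >> h.py <<'E'
def place(x,y,a,P): return np.asarray(P,float)@Rz(a).T+[x,y,0]
from scipy.optimize import least_squares
def fit(obs,x0,zoff=None):
    # obs: list of (frame, P(n,3), uv(n,2)); pose x,y,a
    def r(p):
        return np.concatenate([(proj(f,place(*p,P))-uv).ravel() for f,P,uv in obs])
    s=least_squares(r,x0,loss='soft_l1',x_scale=[100,100,.1]);return s.x,r(s.x)
def unc(xy,u0,v0,k): return (np.array(xy,float)+.5)/k-.5+[u0,v0]
E
python3 - <<'E'
from h import *
import pickle
fs=pickle.load(open("f0.pkl","rb"))
t,s=fs["top"],fs["scene"]
# plate: corners top z8, holes z8, own frame x~world x (top), y left
P=[[-30,44,8],[30,-44,8],[45,60,8],[45,-60,8],[-45,-60,8],[-45,60,8]]
ut=unc([[595,196],[730,160],[612,100],[756,148],[718,260],[569,208]],100,180,5)
# scene crop: camera looks from +x toward robot: image down=+x? 
us=unc([[201,223],[100,270],[219,209],[216,296],[83,286],[91,200]],240,125,4)
for f,u in((t,ut),(s,us)): print([np.round(onz(f,*q,8)).tolist() for q in u])
E
```

```text
[[438.0, 323.0, 8.0], [465.0, 219.0, 8.0], [514.0, 310.0, 8.0], [475.0, 199.0, 8.0], [388.0, 229.0, 8.0], [429.0, 342.0, 8.0]]
[[437.0, 326.0, 8.0], [463.0, 221.0, 8.0], [426.0, 347.0, 8.0], [515.0, 316.0, 8.0], [476.0, 202.0, 8.0], [387.0, 233.0, 8.0]]
```

Run:
```python
from h import *
import pickle
fs=pickle.load(open("f0.pkl","rb"))
t,s=fs["top"],fs["scene"]
P=[[-30,44,8],[30,-44,8],[45,60,8],[45,-60,8],[-45,-60,8],[-45,60,8]]
ut=unc([[595,196],[730,160],[612,100],[756,148],[718,260],[569,208]],100,180,5)
us=unc([[201,223],[100,270],[216,296],[83,286],[91,200],[219,209]],240,125,4)
for o in([(t,P,ut)],[(s,P,us)],[(t,P,ut),(s,P,us)]):
    x,r=fit(o,[450,270,-.3]);print("plate",np.round(x,3),np.abs(r).max().round(2))
# mixer frame: pins at platform (55,0,60)+; top platform corners z60 (118x150)
M=[[25,44,68],[85,-44,68],[114,75,60],[114,-75,60]]
mt=unc([[160,214],[285,110],[95,88],[335,62]],270,140,6)
ms=unc([[350,292],[224,441],[452,428],[190,512]],160,180,6)
for f,u in((t,mt),(s,ms)): print([np.round(onz(f,*q,z)).tolist() for q,z in zip(u,[68,68,60,60])])
for o in([(t,M,mt)],[(s,M,ms)],[(t,M,mt),(s,M,ms)]):
    x,r=fit(o,[560,-20,0.1]);print("mixer",np.round(x,3),np.round(r,1))
    print("platform",place(*x,[55,0,60]),"knob base",place(*x,[-98,0,56]))
```

```text
plate [ 4.51567e+02  2.70276e+02 -3.45000e-01] 0.43
plate [ 4.50894e+02  2.74269e+02 -3.37000e-01] 0.58
plate [ 4.51417e+02  2.72287e+02 -3.41000e-01] 1.03
[[591.0, 25.0, 68.0], [659.0, -56.0, 68.0], [678.0, 64.0, 60.0], [694.0, -91.0, 60.0]]
[[592.0, 27.0, 68.0], [660.0, -54.0, 68.0], [679.0, 64.0, 60.0], [691.0, -78.0, 60.0]]
mixer [ 5.7113e+02 -2.1676e+01  9.0000e-02] [ 0.3 -0.2  0.4 -0.2  0.1 -0.1 -1.2  0.6]
platform [625.9089784  -16.74821141  60.        ] knob base [473.52439213 -30.45725473  56.        ]
mixer [ 5.71513e+02 -1.79610e+01  9.20000e-02] [ 0.3 -0.  -0.1 -0.   0.8 -0.5 -1.3  0.4]
platform [626.2795892  -12.90053045  60.        ] knob base [473.92869555 -26.97906748  56.        ]
mixer [ 5.7124e+02 -1.9520e+01  9.0000e-02] [-0.3 -0.2 -0.2 -0.2 -0.4 -0.1 -1.8  0.5 -0.2  0.  -0.7 -0.   0.2 -0.4
 -1.9  0.4]
platform [626.018086  -14.5809615  60.       ] knob base [473.63614399 -28.31936573  56.        ]
```

Candidates in the top view are one bare aluminium plate at about (232,216) and three yellow look-alikes at (124,209), (179,232) and (232,261). The crop shows the (232,216) plate bare and white-grey with a blue bar and two diagonal holes, so I choose that one. I'll fly over the platform first to get a wrist view of the pins.

```bash
python3 -m inch '[{"gripper":0.05,"tx":0.041,"ty":-0.0265,"tz":0,"spin":0},{"gripper":0.05,"tx":0.041,"ty":-0.0265,"tz":0,"spin":0},{"gripper":0.05,"tx":0.041,"ty":-0.0265,"tz":0,"spin":0},{"gripper":0.05,"tx":0.041,"ty":-0.0265,"tz":0,"spin":0},{"gripper":0.05,"tx":0.041,"ty":-0.0265,"tz":0,"spin":0},{"gripper":0.05,"tx":0.041,"ty":-0.0265,"tz":0,"spin":0},{"gripper":0.05,"tx":0.041,"ty":-0.0265,"tz":0,"spin":0},{"gripper":0.05,"tx":0.041,"ty":-0.0265,"tz":0,"spin":0}]' 40
cat >> h.py <<'E'
def todo(x,y,z,yaw):
    s=sense();p=np.array(s["eef_pos"]);a=s["tcp_rot"][2]
    d=np.array([x,y,z])-p;sp=-np.degrees((yaw-a+np.pi)%(2*np.pi)-np.pi)
    print("t",s["clock"],"at",p.round(1),"rot",np.round(s["tcp_rot"],3),"tx",round(d[0]*np.cos(a)+d[1]*np.sin(a),1),"ty",round(d[0]*np.sin(a)-d[1]*np.cos(a),1),"tz",round(-d[2],1),"spin",round(sp,2),"open",round(float(s["opening"]),3),"F",np.round(s["contact_force"],1))
E
python3 -c "
from h import *
todo(626,-14.6,160,.09)"
```

```text
clock: 1.25
eef_pos: [462.8, -252.9, 231.6]
tcp_rot: [3.141, -0.0, 0.396]
contact_force: [0.6, -0.8, 0.8]
opening: 0.585
t 1.25 at [ 462.8 -252.9  231.6] rot [ 3.141 -0.     0.396] tx 242.5 ty -157.0 tz 71.6 spin 17.52 open 0.585 F [ 0.6 -0.8  0.8]
```

```bash
python3 -m inch '[{"gripper":0.05,"tx":0.0404,"ty":-0.0262,"tz":0,"spin":0},{"gripper":0.05,"tx":0.0404,"ty":-0.0262,"tz":0,"spin":0},{"gripper":0.05,"tx":0.0404,"ty":-0.0262,"tz":0,"spin":0},{"gripper":0.05,"tx":0.0404,"ty":-0.0262,"tz":0,"spin":0},{"gripper":0.05,"tx":0.0404,"ty":-0.0262,"tz":0,"spin":0},{"gripper":0.05,"tx":0.0404,"ty":-0.0262,"tz":0,"spin":0},{"gripper":0.05,"tx":0,"ty":0,"tz":0.036,"spin":8.59},{"gripper":0.05,"tx":0,"ty":0,"tz":0.036,"spin":8.59}]'
python3 - <<'E'
from h import *
import pickle
f=grab_frame("wrist");s=sense();pickle.dump((f,s),open("w1.pkl","wb"));cv2.imwrite("pics/w1.png",f["pixels"][:,:,::-1])
todo(451.4,272.3,160,-.341);print(np.round(f["extrinsics"],3).tolist())
E
```

```text
clock: 2.05
eef_pos: [626.6, -14.4, 159.3]
tcp_rot: [3.141, -0.003, 0.093]
contact_force: [-0.1, -1.2, -1.0]
opening: 0.585
t 2.1 at [622.1 -15.  152.4] rot [-3.141  0.007  0.082] tx -146.5 ty -300.3 tz -7.6 spin 24.25 open 0.583 F [-2.9  0.2 -5. ]
[[0.093, -0.95, -0.297, 703.317], [-0.996, -0.088, -0.029, -8.678], [0.001, 0.298, -0.954, 301.039], [0.0, 0.0, 0.0, 1.0]]
```

View pics/w1.png

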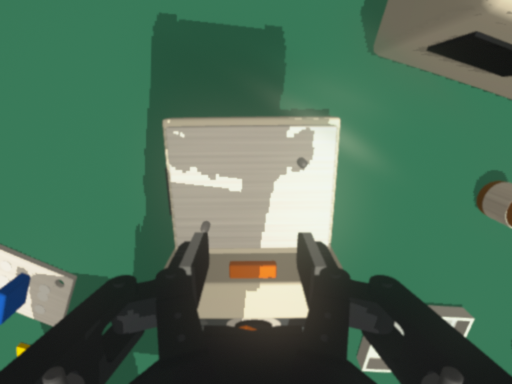

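Run:
```python
from h import *
import pickle
for i in range(4):
    f=grab_frame("wrist");s=sense();print(np.round(s["eef_pos"],1),np.round(s["tcp_rot"],3),np.round(f["extrinsics"][:3,3],1))
pickle.dump((f,s),open("w1.pkl","wb"))
crop(f,"pics/w1a.png",150,110,350,260,4)
todo(451.4,272.3,160,-.341)
```

```text
[621.7 -15.5 154.7] [-3.141  0.008  0.095] [700.3 -10.1 293.4]
[623.2 -15.9 157.4] [-3.141  0.005  0.1  ] [700.1  -9.6 295.5]
[624.7 -16.2 159.5] [-3.141e+00  1.000e-03  1.000e-01] [701.1  -9.7 298.6]
[625.7 -16.4 160.7] [ 3.141e+00 -1.000e-03  1.000e-01] [702.   -9.9 300.9]
t 2.3 at [625.7 -16.4 160.7] rot [ 3.141e+00 -1.000e-03  1.000e-01] tx -144.6 ty -304.6 tz 0.7 spin 25.25 open 0.586 F [0.7 0.4 0.4]
```

View pics/w1a.png

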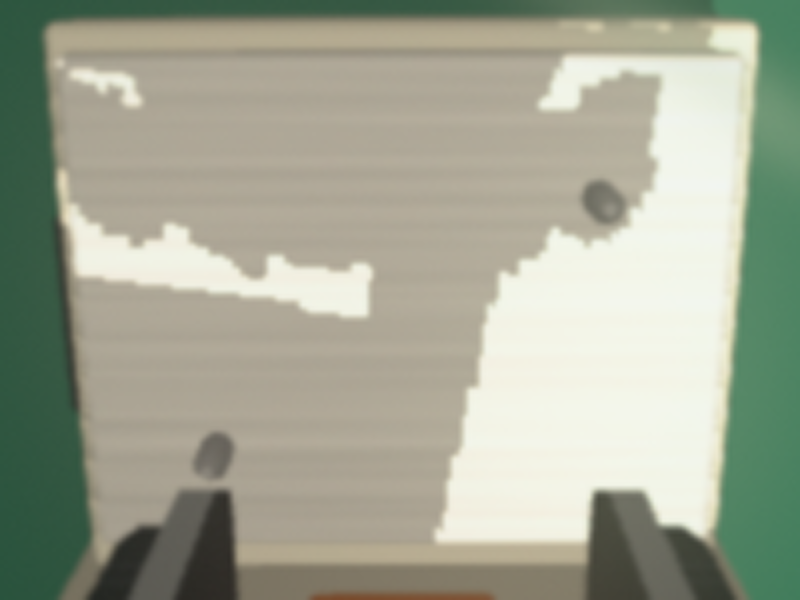

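Run:
```python
from h import *
import pickle
f,s=pickle.load(open("w1.pkl","rb"))
u=unc([[603,202],[214,456]],150,110,4)
for z in (66,68,70):
    M=[[85,-44,z],[25,44,z]]
    x,r=fit([(f,M,u)],[571,-19,.09]);print(np.round(x,3),np.round(r,2),place(*x,[55,0,60]).round(1))
    a=[onz(f,*q,z) for q in u];print(np.linalg.norm(a[0]-a[1]), np.hypot(60,88))
# platform far corners (white top) & back-wall etc
print([onz(f,*q,60).round(1).tolist() for q in unc([[62,52],[742,55]],150,110,4)],place(571.2,-19.5,.09,[[114,75,60],[114,-75,60]]).round(1))
```

```text
[ 5.71516e+02 -2.10640e+01  1.03000e-01] [ 0.31 -0.19 -0.34  0.27] [626.2 -15.4  60. ]
105.7716145949466 106.50821564555478
[ 5.72087e+02 -2.09550e+01  1.03000e-01] [ 0.7  -0.4  -0.79  0.58] [626.8 -15.3  60. ]
104.87095865102971 106.50821564555478
[ 5.72645e+02 -2.07460e+01  1.01000e-01] [ 1.1  -0.53 -1.33  0.84] [627.4 -15.2  60. ]
103.97030270711291 106.50821564555478
[[680.1, 62.8, 60.0], [694.0, -82.0, 60.0]] [[678.   65.4  60. ]
 [691.5 -84.   60. ]]
```

```bash
python3 -m inch '[{"gripper":0.05,"tx":-0.0207,"ty":-0.0435,"tz":0,"spin":0},{"gripper":0.05,"tx":-0.0207,"ty":-0.0435,"tz":0,"spin":0},{"gripper":0.05,"tx":-0.0207,"ty":-0.0435,"tz":0,"spin":0},{"gripper":0.05,"tx":-0.0207,"ty":-0.0435,"tz":0,"spin":0},{"gripper":0.05,"tx":-0.0207,"ty":-0.0435,"tz":0,"spin":0},{"gripper":0.05,"tx":-0.0207,"ty":-0.0435,"tz":0,"spin":0},{"gripper":0.05,"tx":-0.0207,"ty":-0.0435,"tz":0,"spin":0},{"gripper":0.05,"tx":0,"ty":0,"tz":0,"spin":8.42}]' 
python3 -m inch '[{"gripper":0.05,"tx":0,"ty":0,"tz":0.02,"spin":8.42},{"gripper":0.05,"tx":0,"ty":0,"tz":0.02,"spin":8.42},{"gripper":0.05,"tx":0,"ty":0,"tz":0,"spin":0},{"gripper":0.05,"tx":0,"ty":0,"tz":0,"spin":0},{"gripper":0.05,"tx":0,"ty":0,"tz":0,"spin":0},{"gripper":0.05,"tx":0,"ty":0,"tz":0,"spin":0},{"gripper":0.05,"tx":0,"ty":0,"tz":0,"spin":0},{"gripper":0.05,"tx":0,"ty":0,"tz":0,"spin":0}]'
python3 - <<'E'
from h import *
import pickle
for i in range(1):
    f=grab_frame("wrist");s=sense();print(np.round(s["eef_pos"],1),np.round(s["tcp_rot"],3),np.round(f["extrinsics"][:3,3],1))
pickle.dump((f,s),open("w2.pkl","wb"))
cv2.imwrite("pics/w2.png",f["pixels"][:,:,::-1])
todo(451.4,272.3,160,-.341)
E
```

```text
clock: 3.1
eef_pos: [450.3, 277.6, 162.0]
tcp_rot: [-3.138, -0.003, -0.045]
contact_force: [0.5, 0.1, -0.9]
opening: 0.587
clock: 3.9
eef_pos: [451.8, 273.1, 119.7]
tcp_rot: [-3.141, -0.0, -0.344]
contact_force: [-1.1, -0.4, -0.0]
opening: 0.583
[451.7 273.1 119.5] [-3.141 -0.    -0.344] [524.7 245.9 261.2]
t 3.95 at [451.7 273.1 119.5] rot [-3.141 -0.    -0.344] tx 0.0 ty 0.9 tz -40.5 spin -0.19 open 0.587 F [-0.1  0.1 -0.5]
```

View pics/w2.png

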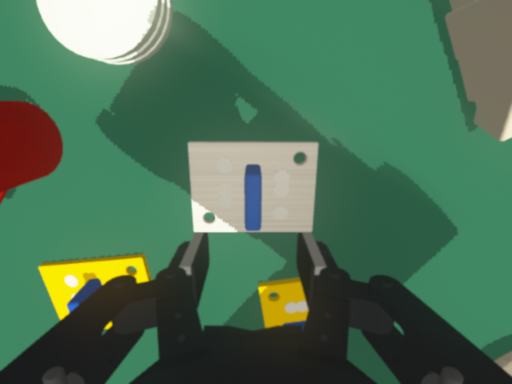

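Run:
```python
from h import *
import pickle
f,s=pickle.load(open("w2.pkl","rb"))
crop(f,"pics/w2a.png",170,130,340,245,4)
P=[[30,-44,8],[-30,44,8],[45,60,8],[45,-60,8],[-45,-60,8],[-45,60,8]]
u=np.array([[300,158],[209,217],[188,142],[319,142],[312.5,233],[193.5,233]],float)
x,r=fit([(f,P,u)],[451,272,-.34]);print(np.round(x,3),np.round(r,1))
x2,r=fit([(f,P[:2],u[:2])],[451,272,-.34]);print(np.round(x2,3),np.round(r,1))
todo(x[0],x[1],14,x[2])
```

```text
[ 4.51504e+02  2.71110e+02 -3.46000e-01] [ 0.6  0.4 -0.2  1.  -0.3  0.1 -0.2  0.3 -0.2 -1.2  0.3 -1.4]
[ 4.52203e+02  2.71100e+02 -3.47000e-01] [ 0.4 -0.3 -0.5  0.3]
t 3.95 at [451.7 273.1 119.5] rot [-3.141 -0.    -0.344] tx 0.5 ty 2.0 tz 105.5 spin 0.07 open 0.587 F [-0.1  0.1 -0.5]
```

View pics/w2a.png

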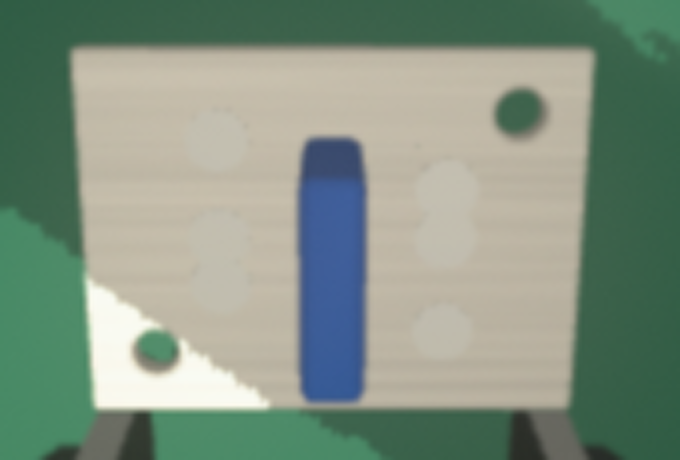

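```bash
python3 -m inch '[{"gripper":0.05,"tx":0.0005,"ty":0.002,"tz":0.02,"spin":0},{"gripper":0.05,"tx":0,"ty":0,"tz":0.03,"spin":0},{"gripper":0.05,"tx":0,"ty":0,"tz":0.03,"spin":0},{"gripper":0.05,"tx":0,"ty":0,"tz":0.015,"spin":0},{"gripper":0.05,"tx":0,"ty":0,"tz":0.009,"spin":0},{"gripper":0.05,"tx":0,"ty":0,"tz":0,"spin":0},{"gripper":0.03,"tx":0,"ty":0,"tz":0,"spin":0},{"gripper":0.0,"tx":0,"ty":0,"tz":0,"spin":0}]' 60
python3 -m inch '[{"gripper":0.0,"tx":0,"ty":0,"tz":0,"spin":0},{"gripper":0.0,"tx":0,"ty":0,"tz":0,"spin":0},{"gripper":0.0,"tx":0,"ty":0,"tz":0,"spin":0},{"gripper":0.0,"tx":0,"ty":0,"tz":0,"spin":0},{"gripper":0.0,"tx":0,"ty":0,"tz":0,"spin":0},{"gripper":0.0,"tx":0,"ty":0,"tz":-0.005,"spin":0},{"gripper":0.0,"tx":0,"ty":0,"tz":-0.01,"spin":0},{"gripper":0.0,"tx":0,"ty":0,"tz":-0.015,"spin":0}]' 60
```

```text
clock: 4.75
eef_pos: [452.0, 271.5, 16.2]
tcp_rot: [-3.14, -0.001, -0.345]
contact_force: [0.4, -0.5, -0.0]
opening: 0.256
clock: 5.55
eef_pos: [450.6, 270.6, 45.5]
tcp_rot: [3.14, 0.001, -0.345]
contact_force: [0.2, 0.4, -3.3]
opening: 0.158
```

```bash
python3 -m inch '[{"gripper":0.0,"tx":0,"ty":0,"tz":-0.03,"spin":0},{"gripper":0.0,"tx":0,"ty":0,"tz":-0.03,"spin":-5},{"gripper":0.0,"tx":0,"ty":0,"tz":-0.03,"spin":-5},{"gripper":0.0,"tx":0,"ty":0,"tz":-0.02,"spin":-5},{"gripper":0.0,"tx":0,"ty":0,"tz":0,"spin":-5},{"gripper":0.0,"tx":0,"ty":0,"tz":0,"spin":-5},{"gripper":0.0,"tx":0,"ty":0,"tz":0,"spin":0},{"gripper":0.0,"tx":0,"ty":0,"tz":0,"spin":0}]' 60
python3 - <<'E'
from h import *
import pickle
f=grab_frame("wrist");s=sense();pickle.dump((f,s),open("w3.pkl","wb"))
crop(f,"pics/w3.png",150,110,350,260,4)
todo(626.3,-15.2,160,.098)
E
```

```text
clock: 6.35
eef_pos: [451.1, 270.9, 155.5]
tcp_rot: [3.142, 0.0, 0.089]
contact_force: [-0.2, -0.2, -2.9]
opening: 0.157
t 6.4 at [451.1 270.9 155.4] rot [3.142 0.    0.089] tx 149.1 ty 300.6 tz -4.6 spin -0.52 open 0.159 F [ 1.2 -0.7 -3.4]
```

View pics/w3.png

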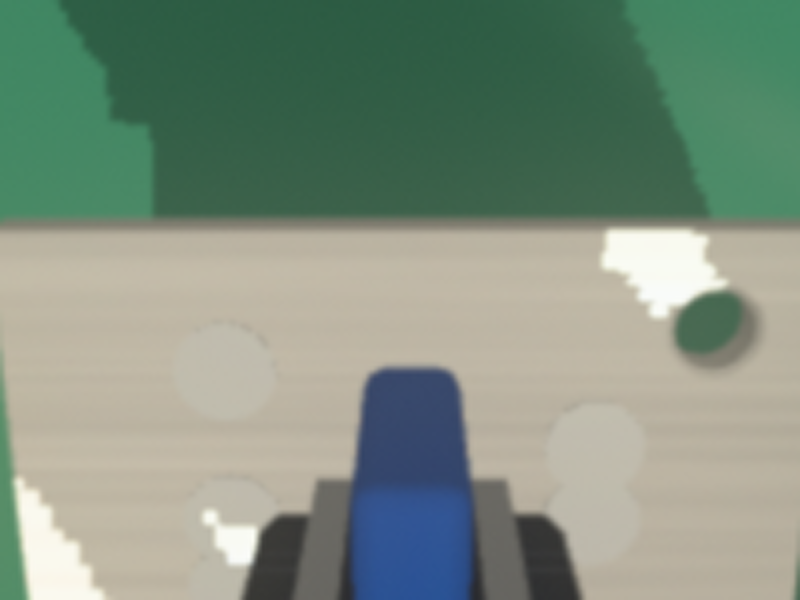

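Run:
```python
from h import *
import pickle
f,s=pickle.load(open("w3.pkl","rb"))
crop(f,"pics/w3b.png",112,140,392,320,2)
h=unc([[716,330]],150,110,4)[0]
p=np.array(s["eef_pos"]);a=s["tcp_rot"][2]
for zu in (14,15.5,17):
    q=onz(f,*h,p[2]-zu+8)-p; print(zu,(Rz(a).T@q).round(1), "expect 30,-44")
g=cv2.cvtColor(f["pixels"],cv2.COLOR_RGB2GRAY).astype(float)
pts=[]
for c in range(160,330,5):
    col=np.diff(g[150:180,c]);i=col.argmax() if True else 0
    pts.append((c,150+i+.5,col[i]))
print([tuple(np.round(t,1)) for t in pts][::3])
pts=np.array(pts);w=pts[:,2]>20
A=[onz(f,c+0,r,p[2]-15+8) for c,r,_ in pts[w]];A=np.array(A)
k=np.polyfit(A[:,1],A[:,0],1);print("edge yaw",-np.arctan(k[0]),"tool yaw",a,"edge x in tool",np.median((A-p)@Rz(a)[:,0]))
```

```text
14 [ 30.4 -44.6  -6. ] expect 30,-44
15.5 [ 29.9 -45.   -7.5] expect 30,-44
17 [ 29.4 -45.4  -9. ] expect 30,-44
[(np.float64(160.0), np.float64(167.5), np.float64(21.0)), (np.float64(175.0), np.float64(167.5), np.float64(20.0)), (np.float64(190.0), np.float64(166.5), np.float64(20.0)), (np.float64(205.0), np.float64(167.5), np.float64(22.0)), (np.float64(220.0), np.float64(166.5), np.float64(21.0)), (np.float64(235.0), np.float64(166.5), np.float64(21.0)), (np.float64(250.0), np.float64(166.5), np.float64(21.0)), (np.float64(265.0), np.float64(167.5), np.float64(22.0)), (np.float64(280.0), np.float64(166.5), np.float64(21.0)), (np.float64(295.0), np.float64(166.5), np.float64(22.0)), (np.float64(310.0), np.float64(166.5), np.float64(60.0)), (np.float64(325.0), np.float64(167.5), np.float64(43.0))]
edge yaw 0.09448301571259111 tool yaw 0.08900698711126509 edge x in tool 44.83070865052635
```

View pics/w3b.png

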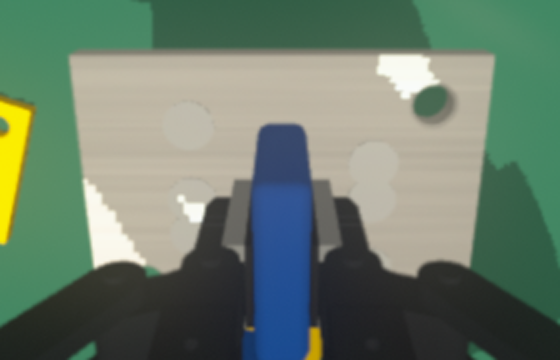

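```bash
python3 -m inch '[{"gripper":0.0,"tx":0.0213,"ty":0.0428,"tz":0,"spin":-0.3},{"gripper":0.0,"tx":0.0213,"ty":0.0428,"tz":0,"spin":0},{"gripper":0.0,"tx":0.0213,"ty":0.0428,"tz":0,"spin":0},{"gripper":0.0,"tx":0.0213,"ty":0.0428,"tz":0,"spin":0},{"gripper":0.0,"tx":0.0213,"ty":0.0428,"tz":0,"spin":0},{"gripper":0.0,"tx":0.0213,"ty":0.0428,"tz":0,"spin":0},{"gripper":0.0,"tx":0.0213,"ty":0.0428,"tz":0,"spin":0},{"gripper":0.0,"tx":0,"ty":0,"tz":0.0,"spin":0}]' 60
python3 -m inch '[{"gripper":0.0,"tx":0,"ty":0,"tz":0.01,"spin":0},{"gripper":0.0,"tx":0,"ty":0,"tz":0.02,"spin":0},{"gripper":0.0,"tx":0,"ty":0,"tz":0.015,"spin":0},{"gripper":0.0,"tx":0,"ty":0,"tz":0.005,"spin":0},{"gripper":0.0,"tx":0,"ty":0,"tz":0,"spin":0},{"gripper":0.0,"tx":0,"ty":0,"tz":0,"spin":0},{"gripper":0.0,"tx":0,"ty":0,"tz":0,"spin":0},{"gripper":0.0,"tx":0,"ty":0,"tz":0,"spin":0}]' 60
python3 - <<'E'
from h import *
import pickle
f=grab_frame("wrist");s=sense();pickle.dump((f,s),open("w4.pkl","wb"))
crop(f,"pics/w4.png",112,110,392,320,2.8)
todo(626.2,-14.4,76,.095)
p=np.array(s["eef_pos"]);a=s["tcp_rot"][2]
E
```

```text
clock: 7.2
eef_pos: [631.4, -17.8, 155.3]
tcp_rot: [3.14, -0.002, 0.091]
contact_force: [-0.1, 0.3, -3.1]
opening: 0.153
clock: 8.0
eef_pos: [628.9, -12.8, 106.1]
tcp_rot: [3.141, -0.001, 0.097]
contact_force: [0.2, 0.3, -1.9]
opening: 0.159
t 8.05 at [628.8 -12.8 106. ] rot [ 3.141e+00 -1.000e-03  9.700e-02] tx -2.7 ty 1.3 tz 30.0 spin 0.09 open 0.151 F [-0.6  0.2 -3. ]
```

View pics/w4.png

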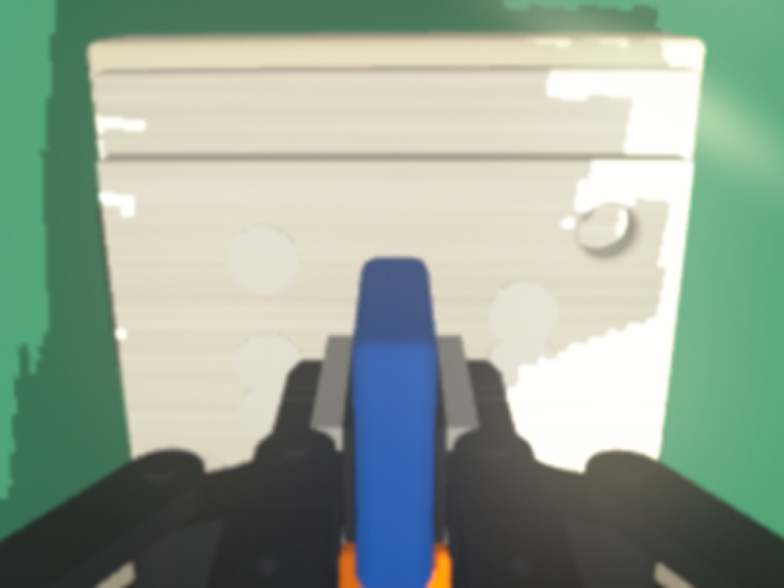

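```bash
python3 -m inch '[{"gripper":0.0,"tx":-0.0027,"ty":0.0013,"tz":0,"spin":0},{"gripper":0.0,"tx":0,"ty":0,"tz":0.004,"spin":0},{"gripper":0.0,"tx":0,"ty":0,"tz":0.005,"spin":0},{"gripper":0.0,"tx":0,"ty":0,"tz":0.002,"spin":0},{"gripper":0.0,"tx":0,"ty":0,"tz":0,"spin":0},{"gripper":0.0,"tx":0,"ty":0,"tz":0,"spin":0},{"gripper":0.0,"tx":0,"ty":0,"tz":0,"spin":0},{"gripper":0.0,"tx":0,"ty":0,"tz":0,"spin":0}]' 60
python3 - <<'E'
from h import *
import pickle
f=grab_frame("wrist");s=sense();pickle.dump((f,s),open("w5.pkl","wb"))
crop(f,"pics/w5.png",292,160,352,210,12)
todo(626.2,-14.4,76,.095)
E
```

```text
clock: 8.85
eef_pos: [626.0, -14.5, 94.4]
tcp_rot: [3.142, -0.0, 0.097]
contact_force: [0.5, 0.2, -3.5]
opening: 0.152
t 8.9 at [626.  -14.4  94.4] rot [ 3.142 -0.     0.097] tx 0.2 ty -0.0 tz 18.4 spin 0.09 open 0.151 F [-0.4  0.2 -3.7]
```

View pics/w5.png

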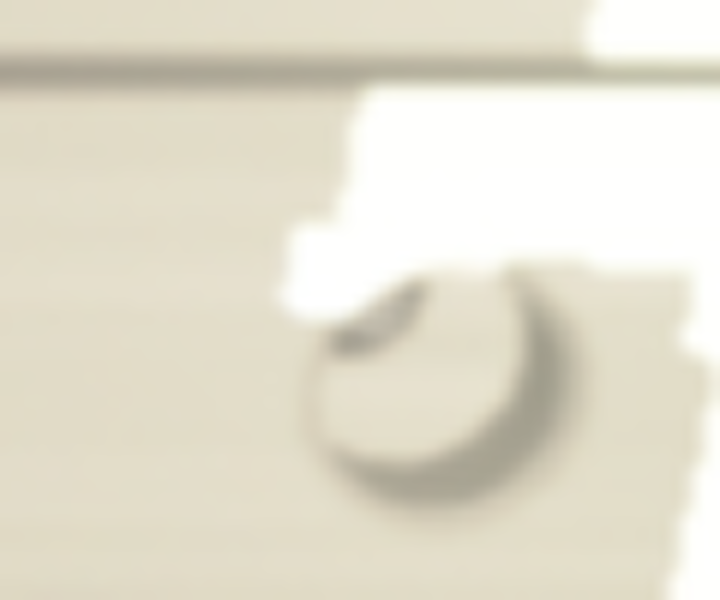

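Run:
```python
from h import *
import pickle
f,s=pickle.load(open("w5.pkl","rb"))
p=np.array(s["eef_pos"]);a=.097
c=Rz(a)@[30,-44,0]
pin=np.array([626.3,-15.2,0])+c
plc=np.array([p[0],p[1],0])+Rz(a)@[30,-44.9,0]
th=np.linspace(0,2*np.pi,24)[:,None]
circ=np.hstack([np.cos(th),np.sin(th),0*th])
im=cv2.resize(f["pixels"][160:210,292:352,::-1],None,fx=12,fy=12,interpolation=cv2.INTER_CUBIC)
def dr(P,col):
    u=((proj(f,P)-[292,160]+.5)*12-.5).astype(np.int32);cv2.polylines(im,[u],True,col,1)
dr(plc+[0,0,86.9]+6*circ,(0,0,255));dr(plc+[0,0,78.9]+6*circ,(0,0,150))
dr(pin+[0,0,75]+2*circ,(0,200,0));dr(pin+[0,0,70]+4*circ,(0,100,0));dr(pin+[0,0,60]+4*circ,(255,0,0))
cv2.imwrite("pics/w5b.png",im)
```

```text
(no output)
```

View pics/w5b.png

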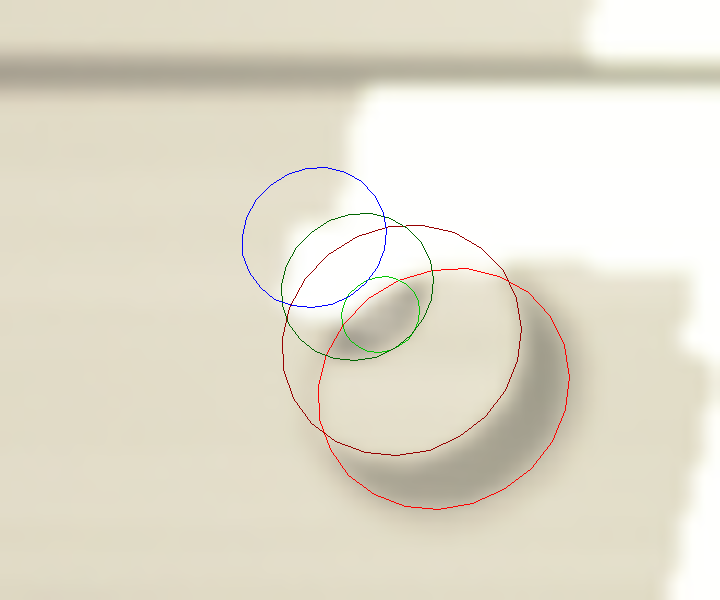

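```bash
python3 -m inch '[{"gripper":0.0,"tx":0,"ty":0,"tz":0.002,"spin":0},{"gripper":0.0,"tx":0,"ty":0,"tz":0.002,"spin":0},{"gripper":0.0,"tx":0,"ty":0,"tz":0.002,"spin":0},{"gripper":0.0,"tx":0,"ty":0,"tz":0.002,"spin":0},{"gripper":0.0,"tx":0,"ty":0,"tz":0.002,"spin":0},{"gripper":0.0,"tx":0,"ty":0,"tz":0.001,"spin":0},{"gripper":0.0,"tx":0,"ty":0,"tz":0,"spin":0},{"gripper":0.0,"tx":0,"ty":0,"tz":0,"spin":0}]' 60
python3 - <<'E'
from h import *
f=grab_frame("wrist")
crop(f,"pics/w6.png",152,130,352,280,4)
todo(626.2,-14.4,76,.095)
E
```

```text
clock: 9.7
eef_pos: [625.9, -14.4, 83.3]
tcp_rot: [3.142, -0.0, 0.097]
contact_force: [0.3, -0.5, -3.1]
opening: 0.157
t 9.75 at [625.9 -14.4  83.3] rot [-3.142 -0.     0.097] tx 0.3 ty -0.0 tz 7.3 spin 0.09 open 0.154 F [ 0.2  0.4 -2.5]
```

View pics/w6.png

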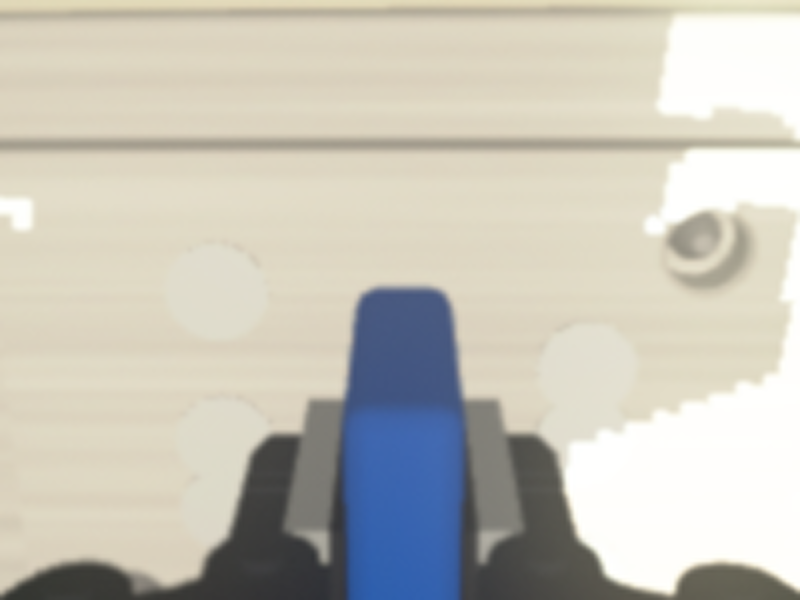

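```bash
python3 -m inch '[{"gripper":0.0,"tx":0,"ty":0,"tz":0.002,"spin":0},{"gripper":0.0,"tx":0,"ty":0,"tz":0.002,"spin":0},{"gripper":0.0,"tx":0,"ty":0,"tz":0.002,"spin":0},{"gripper":0.0,"tx":0,"ty":0,"tz":0.001,"spin":0},{"gripper":0.0,"tx":0,"ty":0,"tz":0.001,"spin":0},{"gripper":0.0,"tx":0,"ty":0,"tz":0,"spin":0},{"gripper":0.0,"tx":0,"ty":0,"tz":0,"spin":0},{"gripper":0.0,"tx":0,"ty":0,"tz":0,"spin":0}]' 60
```

```text
clock: 10.55
eef_pos: [625.7, -14.5, 76.5]
tcp_rot: [-3.142, 0.0, 0.097]
contact_force: [-4.9, 0.2, 9.5]
opening: 0.156
```

```bash
python3 -m inch '[{"gripper":0.03,"tx":0,"ty":0,"tz":0,"spin":0},{"gripper":0.04,"tx":0,"ty":0,"tz":0,"spin":0},{"gripper":0.04,"tx":0,"ty":0,"tz":0,"spin":0},{"gripper":0.04,"tx":0,"ty":0,"tz":0,"spin":0},{"gripper":0.04,"tx":0,"ty":0,"tz":-0.01,"spin":0},{"gripper":0.04,"tx":0,"ty":0,"tz":-0.02,"spin":0},{"gripper":0.04,"tx":0,"ty":0,"tz":-0.03,"spin":0},{"gripper":0.04,"tx":0,"ty":0,"tz":-0.04,"spin":0}]' 60
python3 - <<'E'
from h import *
import pickle
fw=grab_frame("wrist");ft=grab_frame("top");fs=grab_frame("scene");s=sense();pickle.dump((fw,ft,fs,s),open("w7.pkl","wb"))
cv2.imwrite("pics/w7.png",fw["pixels"][:,:,::-1])
crop(fs,"pics/s7.png",160,180,250,280,6)
todo(626.2,-14.4,76,.095)
E
```

```text
clock: 11.35
eef_pos: [624.8, -14.4, 175.5]
tcp_rot: [-3.141, 0.003, 0.097]
contact_force: [0.1, -0.1, 1.2]
opening: 0.474
t 11.5 at [628.  -14.5 179. ] rot [ 3.141 -0.006  0.097] tx -1.7 ty -0.3 tz 103.0 spin 0.09 open 0.468 F [0.1 0.1 0. ]
```

View pics/w7.png

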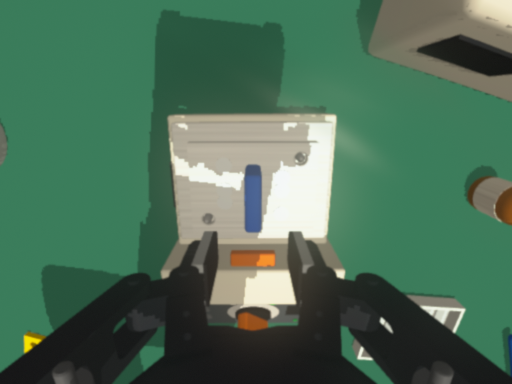

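View pics/s7.png

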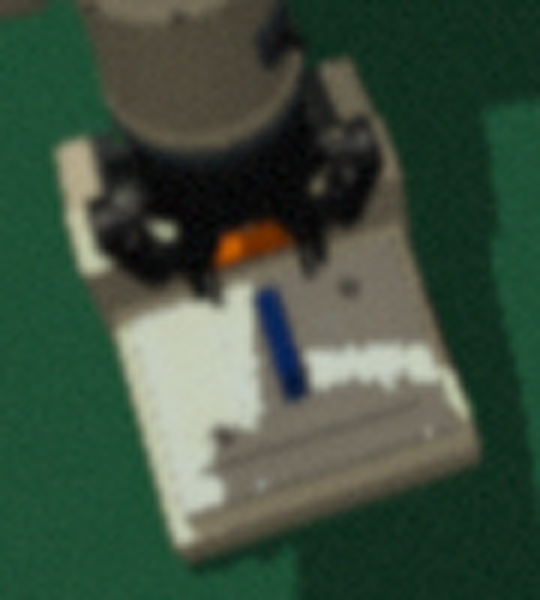

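Run:
```python
from h import *
import pickle
f,_,_,_=pickle.load(open("w7.pkl","rb"))
im=cv2.resize(f["pixels"][130:255,165:340,::-1],None,fx=4.5,fy=4.5,interpolation=cv2.INTER_CUBIC)
def dr(P,col):
    u=((proj(f,P)-[165,130]+.5)*4.5-.5).astype(np.int32);cv2.polylines(im,[u],True,col,1)
o=np.array([626.3,-15.2,0]);R=Rz(.098)
dr(np.array([[45,60,68],[45,-60,68],[-45,-60,68],[-45,60,68]])@R.T+o,(0,0,255))
dr(np.array([[25,7,110],[25,-7,110],[-25,-7,110],[-25,7,110]])@R.T+o,(0,255,255))
th=np.linspace(0,2*np.pi,24)[:,None];circ=np.hstack([np.cos(th),np.sin(th),0*th])
for h in([30,-44,68],[-30,44,68]): dr((np.array(h)+6*circ)@R.T+o,(0,0,255))
cv2.imwrite("pics/w7b.png",im)
```

```text
(no output)
```

View pics/w7b.png

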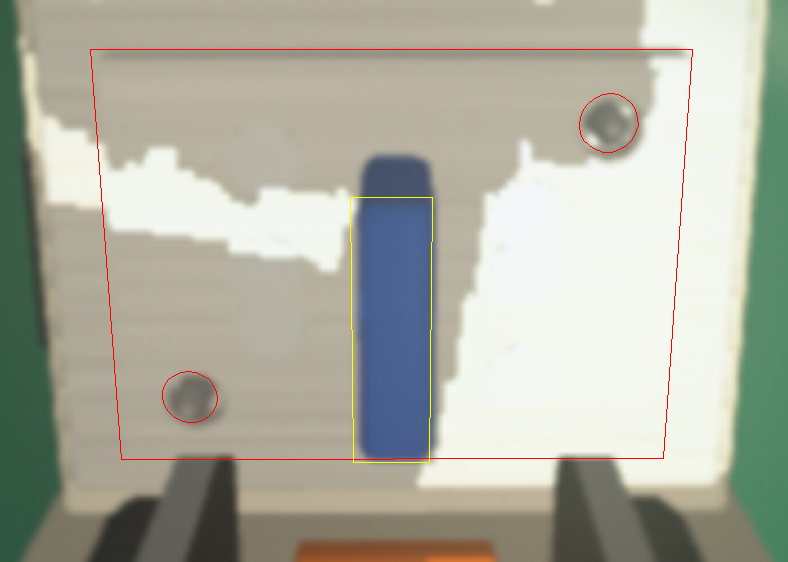

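```bash
python3 -m inch '[{"gripper":0.045,"tx":-0.044,"ty":0.0,"tz":0,"spin":0},{"gripper":0.045,"tx":-0.044,"ty":0.0,"tz":0,"spin":0},{"gripper":0.045,"tx":-0.044,"ty":0.0,"tz":0,"spin":0},{"gripper":0.045,"tx":-0.04,"ty":0.0,"tz":0,"spin":0},{"gripper":0.045,"tx":0,"ty":0,"tz":0.015,"spin":-7.8},{"gripper":0.045,"tx":0,"ty":0,"tz":0.015,"spin":-7.8},{"gripper":0.045,"tx":0,"ty":0,"tz":0.01,"spin":-7.8},{"gripper":0.045,"tx":0,"ty":0,"tz":0,"spin":-7.8}]' 25
python3 -m inch '[{"gripper":0.045,"tx":0,"ty":0.0,"tz":0,"spin":-7.8},{"gripper":0.045,"tx":0,"ty":0.0,"tz":0,"spin":0},{"gripper":0.045,"tx":0,"ty":0.0,"tz":0,"spin":0},{"gripper":0.045,"tx":0,"ty":0.0,"tz":0,"spin":0},{"gripper":0.045,"tx":0,"ty":0,"tz":0,"spin":0},{"gripper":0.045,"tx":0,"ty":0,"tz":0,"spin":0},{"gripper":0.045,"tx":0,"ty":0,"tz":0,"spin":0},{"gripper":0.045,"tx":0,"ty":0,"tz":0,"spin":0}]' 25
cat >> h.py <<'E'
O=np.array([571.6,-20.6,0]);MY=.098
def knobpts(turn,pull,P):
    # own knob pts (x along bar,y,z out from panel when in) -> world
    u=np.array([.5*3**.5,0,.5]);l=np.array([0,1.,0]);n=np.array([-.5,0,.5*3**.5])
    th=.61-turn
    bx=np.cos(th)*u+np.sin(th)*l;by=np.cross(n,bx)
    P=np.atleast_2d(P).astype(float)
    W=np.array([-98,0,56])+P[:,:1]*bx+P[:,1:2]*by+(P[:,2:]+pull)*n
    return W@Rz(MY).T+O
def drawknob(f,im,u0,v0,k,turn,pull):
    for z,c in((47,(0,255,255)),(7,(255,0,0))):
        Q=knobpts(turn,pull,[[21,7,z],[21,-7,z],[-21,-7,z],[-21,7,z]])
        u=((proj(f,Q)-[u0,v0]+.5)*k-.5).astype(np.int32);cv2.polylines(im,[u],True,c,1)
    th=np.linspace(0,2*np.pi,40)[:,None]
    Q=knobpts(0,0,np.hstack([21*np.cos(th),21*np.sin(th),0*th+7]))
    cv2.polylines(im,[((proj(f,Q)-[u0,v0]+.5)*k-.5).astype(np.int32)],True,(255,0,255),1)
def look(cam,name,u0,v0,u1,v1,k,turn,pull,f=None):
    f=f or grab_frame(cam)
    im=cv2.resize(f["pixels"][v0:v1,u0:u1,::-1],None,fx=k,fy=k,interpolation=cv2.INTER_CUBIC)
    raw=im.copy();drawknob(f,im,u0,v0,k,turn,pull);cv2.imwrite(name,np.hstack([raw,im]));return f
E
python3 - <<'E'
from h import *
import pickle
f=look("wrist","pics/w8.png",120,130,320,330,4,0,0);cv2.imwrite("pics/w8f.png",f["pixels"][:,:,::-1])
im=cv2.imread("pics/w8.png");cv2.imwrite("pics/w8.png",cv2.resize(im,(800,400)))
s=sense();pickle.dump((f,s),open("w8.pkl","wb"))
todo(455.2,-32.1,80,.778)
E
```

```text
clock: 12.3
eef_pos: [453.0, -31.0, 133.6]
tcp_rot: [-3.139, 0.002, 0.647]
contact_force: [-0.3, -0.6, -0.3]
opening: 0.53
clock: 13.1
eef_pos: [454.7, -31.1, 135.3]
tcp_rot: [3.142, -0.0, 0.777]
contact_force: [-0.4, -0.3, -0.2]
opening: 0.528
t 13.15 at [454.7 -31.  135.3] rot [ 3.142 -0.     0.777] tx -0.4 ty 1.1 tz 55.3 spin -0.05 open 0.528 F [-0.3  0.6  0.3]
```

View pics/w8.png

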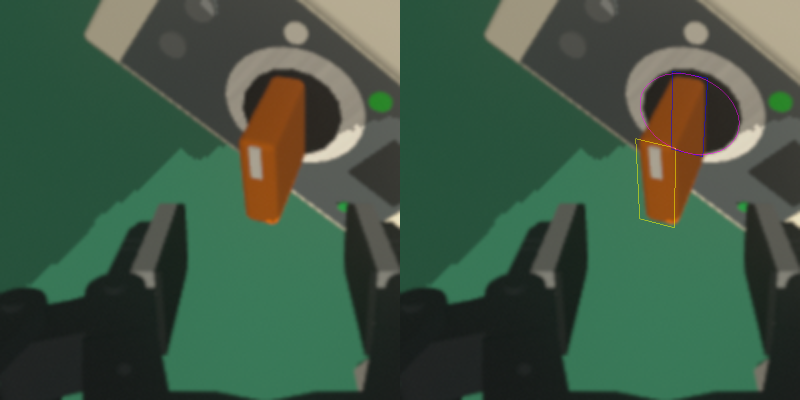

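View pics/w8f.png

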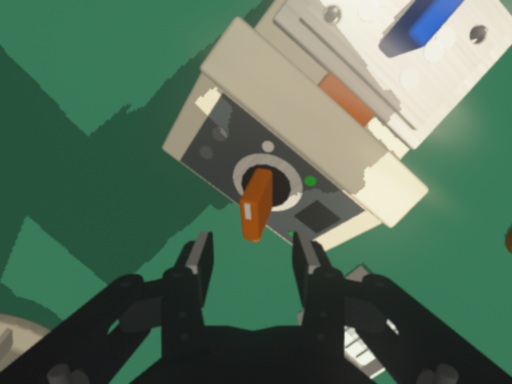

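```bash
python3 -m inch '[{"gripper":0.045,"tx":0,"ty":0.0015,"tz":0.02,"spin":0},{"gripper":0.045,"tx":0,"ty":0.0,"tz":0.02,"spin":0},{"gripper":0.045,"tx":0,"ty":0.0,"tz":0.01,"spin":0},{"gripper":0.045,"tx":0,"ty":0.0,"tz":0.005,"spin":0},{"gripper":0.03,"tx":0,"ty":0,"tz":0,"spin":0},{"gripper":0.02,"tx":0,"ty":0,"tz":0,"spin":0},{"gripper":0.01,"tx":0,"ty":0,"tz":0,"spin":0},{"gripper":0.0,"tx":0,"ty":0,"tz":0,"spin":0}]' 25
python3 -m inch '[{"gripper":0.0,"tx":0,"ty":0,"tz":0,"spin":0},{"gripper":0.0,"tx":0,"ty":0,"tz":0,"spin":0},{"gripper":0.0,"tx":0,"ty":0,"tz":0,"spin":0},{"gripper":0.0,"tx":0,"ty":0,"tz":0,"spin":0},{"gripper":0.0,"tx":0,"ty":0,"tz":0,"spin":0},{"gripper":0.0,"tx":0,"ty":0,"tz":0,"spin":0},{"gripper":0.0,"tx":0,"ty":0,"tz":0,"spin":0},{"gripper":0.0,"tx":0,"ty":0,"tz":0,"spin":0}]' 25
python3 - <<'E'
from h import *
f=look("wrist","pics/w9.png",150,130,350,330,2,0,0)
todo(455.2,-32.1,80,.778)
E
```

```text
clock: 13.95
eef_pos: [455.3, -31.6, 80.9]
tcp_rot: [-3.141, -0.0, 0.777]
contact_force: [-3.8, 4.3, 2.6]
opening: 0.211
clock: 14.75
eef_pos: [455.3, -31.6, 80.9]
tcp_rot: [-3.141, -0.0, 0.777]
contact_force: [-2.2, 4.6, 2.7]
opening: 0.206
t 14.8 at [455.3 -31.6  80.9] rot [-3.141 -0.     0.777] tx -0.4 ty 0.2 tz 0.9 spin -0.06 open 0.212 F [-3.6  4.   1.9]
```

View pics/w9.png

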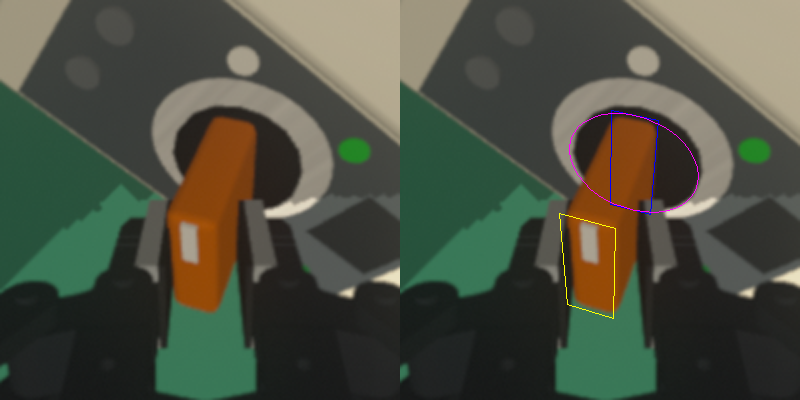

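```bash
python3 -m inch '[{"gripper":0.0,"tx":-0.0012,"ty":-0.001,"tz":-0.0027,"spin":0},{"gripper":0.0,"tx":-0.0012,"ty":-0.001,"tz":-0.0027,"spin":0},{"gripper":0.0,"tx":-0.0012,"ty":-0.001,"tz":-0.0027,"spin":0},{"gripper":0.0,"tx":-0.0012,"ty":-0.001,"tz":-0.0027,"spin":0},{"gripper":0.0,"tx":-0.0006,"ty":-0.0005,"tz":-0.0013,"spin":0},{"gripper":0.0,"tx":0,"ty":0,"tz":0,"spin":0},{"gripper":0.0,"tx":0,"ty":0,"tz":0,"spin":0},{"gripper":0.0,"tx":0,"ty":0,"tz":0,"spin":0}]' 30
python3 - <<'E'
from h import *
f=look("wrist","pics/w10.png",150,130,350,330,2,0,.014*1000)
todo(455.2,-32.1,80,.778)
E
```

```text
clock: 15.6
eef_pos: [448.9, -32.7, 92.5]
tcp_rot: [3.141, -0.0, 0.777]
contact_force: [-2.1, 5.2, 2.6]
opening: 0.204
t 15.65 at [448.9 -32.7  92.5] rot [ 3.141 -0.     0.777] tx 4.9 ty 4.0 tz 12.5 spin -0.04 open 0.202 F [-0.5  4.8  2.1]
```

View pics/w10.png

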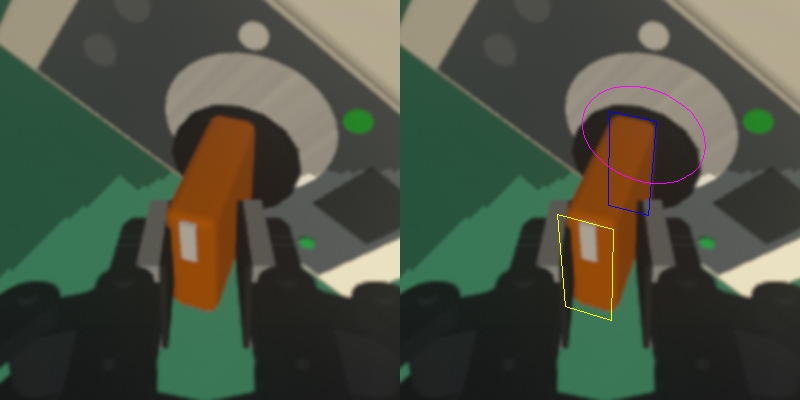

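```bash
python3 -m inch '[{"gripper":0.0,"tx":0,"ty":0,"tz":0,"spin":4},{"gripper":0.0,"tx":0,"ty":0,"tz":0,"spin":6},{"gripper":0.0,"tx":0,"ty":0,"tz":0,"spin":6},{"gripper":0.0,"tx":0,"ty":0,"tz":0,"spin":6},{"gripper":0.0,"tx":0,"ty":0,"tz":0,"spin":6},{"gripper":0.0,"tx":0,"ty":0,"tz":0,"spin":6},{"gripper":0.0,"tx":0,"ty":0,"tz":0,"spin":5},{"gripper":0.0,"tx":0,"ty":0,"tz":0,"spin":0}]' 25
python3 - <<'E'
from h import *
f=look("wrist","pics/w11.png",150,130,350,330,2,.61,.014*1000)
todo(448.9,-32.7,92.5,.778)
E
```

```text
clock: 16.45
eef_pos: [448.3, -32.3, 92.2]
tcp_rot: [-3.141, 0.001, 0.093]
contact_force: [-1.6, 6.9, 1.7]
opening: 0.16
t 16.5 at [448.3 -32.3  92.2] rot [-3.141e+00  1.000e-03  9.600e-02] tx 0.5 ty 0.4 tz -0.3 spin -39.09 open 0.157 F [-2.5  6.9  1.3]
```

View pics/w11.png

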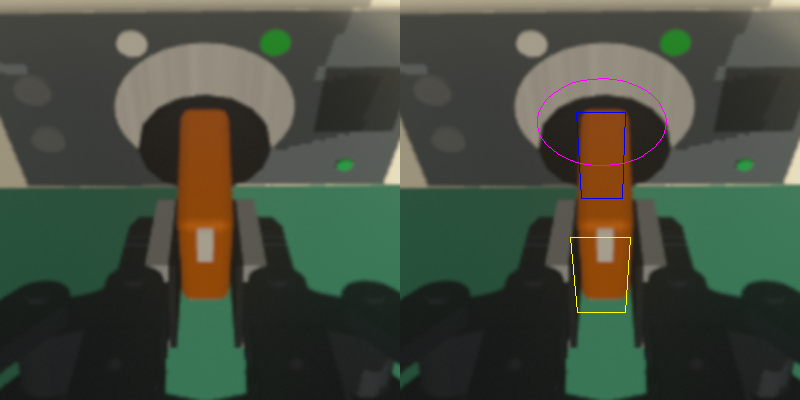

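```bash
python3 -m inch '[{"gripper":0.0,"tx":-0.001,"ty":0,"tz":-0.0017,"spin":4},{"gripper":0.0,"tx":0,"ty":0,"tz":0,"spin":6},{"gripper":0.0,"tx":0,"ty":0,"tz":0,"spin":6},{"gripper":0.0,"tx":0,"ty":0,"tz":0,"spin":6},{"gripper":0.0,"tx":0,"ty":0,"tz":0,"spin":6},{"gripper":0.0,"tx":0,"ty":0,"tz":0,"spin":6},{"gripper":0.0,"tx":0,"ty":0,"tz":0,"spin":6},{"gripper":0.0,"tx":0,"ty":0,"tz":0,"spin":0}]' 25
python3 - <<'E'
from h import *
f=look("wrist","pics/w12.png",150,130,350,330,2,1.22,.012*1000)
todo(448.9,-32.7,92.5,.098-.68)
E
```

```text
clock: 17.3
eef_pos: [447.5, -30.7, 94.0]
tcp_rot: [-3.139, 0.003, -0.606]
contact_force: [-1.3, 18.5, 3.0]
opening: 0.156
t 17.35 at [447.5 -30.7  94. ] rot [-3.139e+00  2.000e-03 -6.030e-01] tx 2.2 ty 0.8 tz 1.5 spin -1.2 open 0.155 F [-1.3 18.5  3.7]
```

View pics/w12.png

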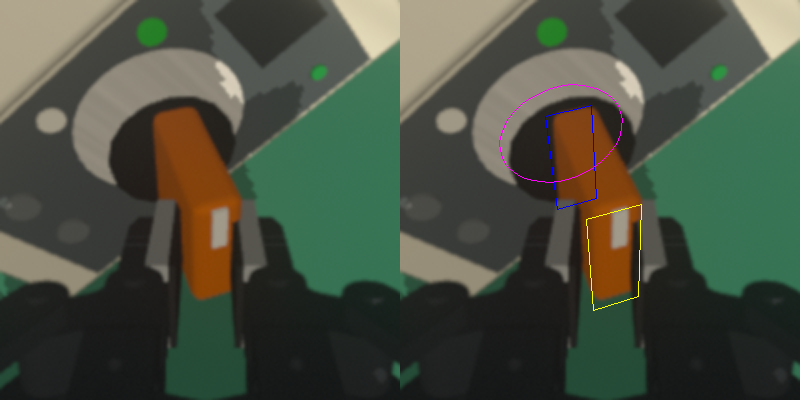

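```bash
python3 -m inch '[{"gripper":0.02,"tx":0,"ty":0,"tz":0,"spin":0},{"gripper":0.03,"tx":0,"ty":0,"tz":0,"spin":0},{"gripper":0.04,"tx":0,"ty":0,"tz":0,"spin":0},{"gripper":0.04,"tx":0,"ty":0,"tz":0,"spin":0},{"gripper":0.04,"tx":0,"ty":0,"tz":0,"spin":0},{"gripper":0.04,"tx":0,"ty":0,"tz":0,"spin":0},{"gripper":0.04,"tx":0,"ty":0,"tz":0,"spin":0},{"gripper":0.04,"tx":0,"ty":0,"tz":0,"spin":0}]' 25
python3 - <<'E'
from h import *
import pickle
f=look("wrist","pics/w13.png",150,130,350,330,2,1.22,.012*1000)
s=sense();pickle.dump((f,s),open("w13.pkl","wb"))
todo(448.9,-32.7,92.5,.098-.68)
E
```

```text
clock: 18.15
eef_pos: [447.7, -32.8, 94.1]
tcp_rot: [-3.142, -0.0, -0.602]
contact_force: [0.1, 0.3, -0.2]
opening: 0.467
t 18.2 at [447.7 -32.8  94.1] rot [ 3.142 -0.    -0.601] tx 0.9 ty -0.8 tz 1.6 spin -1.12 open 0.47 F [-0.5  0.1  0.6]
```

View pics/w13.png

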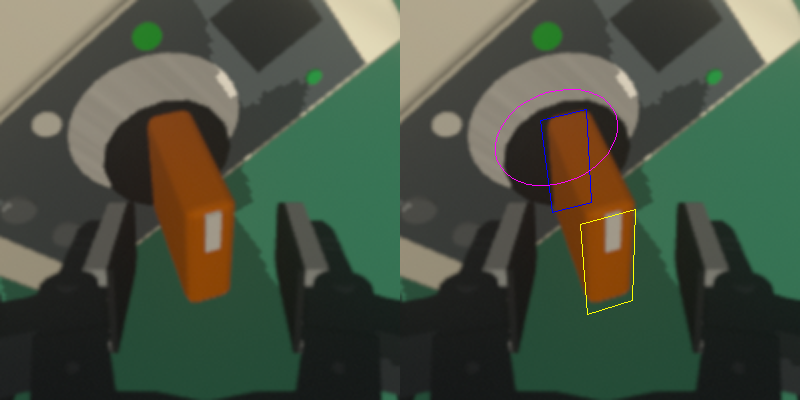

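```bash
cat > kf.py <<'E'
from h import *
import pickle
K6=[[21,7,47],[21,-7,47],[-21,-7,47],[-21,7,47],[21,7,7],[21,-7,7]]
def kfit(f,uv,n=6,x0=(1.2,10)):
    def r(p):return (proj(f,knobpts(p[0],p[1],K6[:n]))+p[2:4]-uv[:n]).ravel()
    s=least_squares(r,[*x0,0,0],x_scale=[.1,1,1,1]);print(np.round(s.x,2),np.round(r(s.x),1))
E
python3 - <<'E'
from kf import *
f,s=pickle.load(open("w13.pkl","rb"))
uv=unc([[186,213],[234,203],[230,291],[190,301],[148,120],[190,110]],150,130,2);kfit(f,uv)
kfit(f,uv,4)
f,s=pickle.load(open("w8.pkl","rb"))
uv=unc([[241,146],[275,149],[275,223],[248,217],[269,78],[304,80]],120,130,2);kfit(f,uv,6,(0,0));kfit(f,uv,4,(0,0))
E
```

```text
[ 1.24 -0.79  7.76 13.01] [-1.3 -0.6  0.5 -2.   1.   0.6 -0.6  1.8 -0.3 -0.2  0.6  0.4]
[  1.26 -13.34  14.35  28.89] [-0.6 -1.4 -0.1 -1.7  0.6  1.3  0.   1.7]
[ -0.05 -14.78  -4.96  13.85] [-1.6 -3.4  0.4 -1.5  1.5  1.9 -1.7  1.3  1.1  0.1  0.4  1.6]
[ -0.1  -96.74 -31.08  71.57] [ 1.2 -0.4 -0.8 -0.8 -0.2 -0.1 -0.2  1.4]
```

Run:
```python
from kf import *
fA,_=pickle.load(open("w8.pkl","rb"));fB,_=pickle.load(open("w13.pkl","rb"))
A=unc([[241,146],[275,149],[275,223],[248,217],[269,78],[304,80]],120,130,2)
B=unc([[186,213],[234,203],[230,291],[190,301],[148,120],[190,110]],150,130,2)
for f,uv,t in((fA,A,0),(fB,B,1.24)):
    for pull in (0,7,10,12,14):
        print(t,pull,np.round((uv-proj(f,knobpts(t,pull,K6))).mean(0),1),np.round(np.std(uv-proj(f,knobpts(t,pull,K6)),axis=0),1))
# panel dots: panel surface features; white/green dot px, distance to knob axis
for f,u in((fA,unc([[296,33],[381,102]],120,130,2)),(fB,unc([[46,124],[147,37]],150,130,2))):
    o=O+Rz(MY)@[-98,0,56];n=Rz(MY)@[-.5,0,.5*3**.5];uu=Rz(MY)@[.5*3**.5,0,.5];l=Rz(MY)@[0,1,0]
    for q in u:
        c,d=ray(f,*q);X=c+d*((o-c)@n)/(d@n);print("dot up",((X-o)@uu).round(1),"left",((X-o)@l).round(1))
```

```text
0 0 [0.7 1. ] [2.2 2.1]
0 7 [ 3.7 -5.6] [2.5 2.7]
0 10 [ 5.1 -8.5] [2.7 2.9]
0 12 [  6.1 -10.4] [2.8 3.1]
0 14 [  7.  -12.4] [2.9 3.4]
1.24 0 [ 7.4 12. ] [0.9 1.2]
1.24 7 [3.8 3.3] [1.2 1.8]
1.24 10 [ 2.1 -0.6] [1.4 2.3]
1.24 12 [ 1.  -3.3] [1.6 2.7]
1.24 14 [-0.2 -6. ] [1.8 3.1]
dot up 28.9 left 20.2
dot up 29.2 left -22.5
dot up 29.1 left 20.9
dot up 28.9 left -21.6
```

```bash
python3 -m inch '[{"gripper":0.04,"tx":0,"ty":0,"tz":-0.012,"spin":0},{"gripper":0.04,"tx":0,"ty":0,"tz":-0.015,"spin":0},{"gripper":0.02,"tx":-0.0095,"ty":0.0013,"tz":-0.005,"spin":0},{"gripper":0.0,"tx":0,"ty":0,"tz":0,"spin":0},{"gripper":0.0,"tx":0,"ty":0,"tz":0,"spin":0},{"gripper":0.0,"tx":0,"ty":0,"tz":0,"spin":0},{"gripper":0.0,"tx":0,"ty":0,"tz":0,"spin":0},{"gripper":0.0,"tx":0,"ty":0,"tz":0.01,"spin":0}]' 25
python3 - <<'E'
from h import *
import pickle
f=look("wrist","pics/w14.png",150,130,350,330,2,1.24,10)
ft=grab_frame("top");crop(ft,"pics/t14.png",270,170,350,230,6)
s=sense();pickle.dump((f,s,ft),open("w14.pkl","wb"))
todo(439.1,-28.5,112,.098-.68)
E
```

```text
clock: 19.0
eef_pos: [440.0, -28.6, 116.3]
tcp_rot: [-3.141, -0.001, -0.601]
contact_force: [0.6, -0.7, 0.7]
opening: 0.003
t 19.1 at [438.3 -28.4 114.7] rot [ 3.14e+00  2.00e-03 -6.02e-01] tx 0.7 ty -0.4 tz 2.7 spin -1.12 open 0.003 F [-1.2  0.7 -1. ]
```

View pics/w14.png

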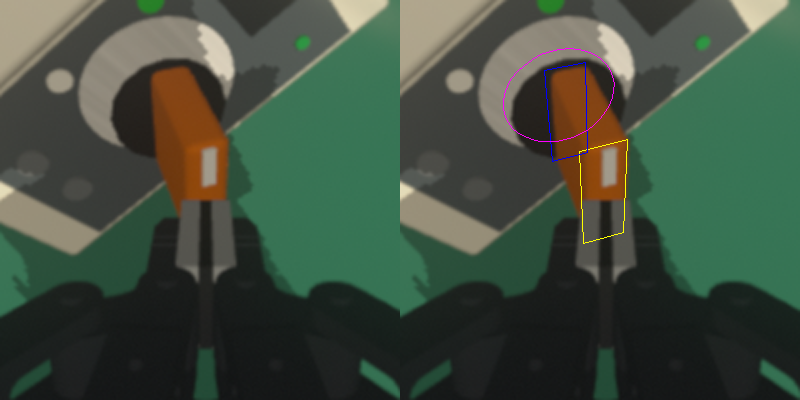

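```bash
python3 -m inch '[{"gripper":0.0,"tx":0,"ty":0,"tz":0.003,"spin":0},{"gripper":0.0,"tx":0.0006,"ty":-0.0005,"tz":0.0014,"spin":0},{"gripper":0.0,"tx":0.0006,"ty":-0.0005,"tz":0.0014,"spin":0},{"gripper":0.0,"tx":0.0006,"ty":-0.0005,"tz":0.0014,"spin":0},{"gripper":0.0,"tx":0.0006,"ty":-0.0005,"tz":0.0014,"spin":0},{"gripper":0.0,"tx":0.0006,"ty":-0.0005,"tz":0.0014,"spin":0},{"gripper":0.0,"tx":0.0006,"ty":-0.0005,"tz":0.0014,"spin":0},{"gripper":0.0,"tx":0,"ty":0,"tz":0,"spin":0}]' 25
python3 - <<'E'
from h import *
f=look("wrist","pics/w15.png",150,130,350,330,2,1.24,0)
todo(439.1,-28.5,112,.098-.68)
E
```

```text
clock: 19.9
eef_pos: [443.9, -28.0, 104.6]
tcp_rot: [-3.142, 0.0, -0.601]
contact_force: [-1.2, 0.2, 1.9]
opening: 0.002
t 19.95 at [443.9 -28.  104.6] rot [-3.142 -0.    -0.601] tx -3.7 ty 3.1 tz -7.4 spin -1.12 open 0.002 F [-0.1  1.1  1. ]
```

View pics/w15.png

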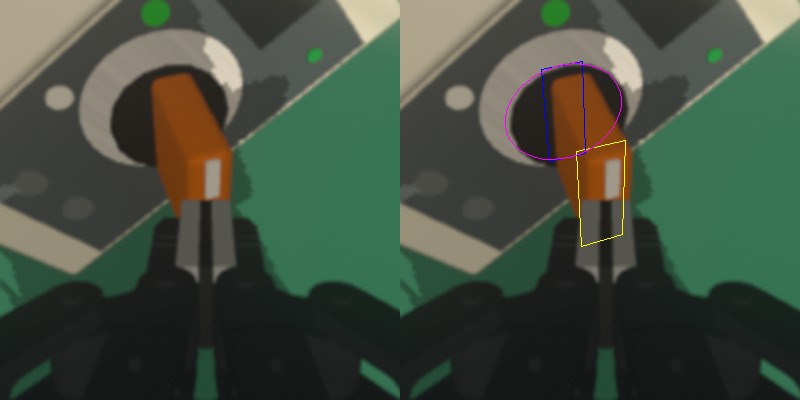

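```bash
python3 -m inch '[{"gripper":0.0,"tx":0.0006,"ty":-0.0005,"tz":0.0014,"spin":0},{"gripper":0.0,"tx":0.0006,"ty":-0.0005,"tz":0.0014,"spin":0},{"gripper":0.0,"tx":0.0006,"ty":-0.0005,"tz":0.0014,"spin":0},{"gripper":0.0,"tx":0.0006,"ty":-0.0005,"tz":0.0014,"spin":0},{"gripper":0.0,"tx":0,"ty":0,"tz":0,"spin":0},{"gripper":0.0,"tx":0,"ty":0,"tz":0,"spin":0},{"gripper":0.0,"tx":0,"ty":0,"tz":0,"spin":0},{"gripper":0.0,"tx":0,"ty":0,"tz":0,"spin":0}]' 25
python3 - <<'E'
from h import *
f=look("wrist","pics/w16.png",150,130,350,330,2,1.24,0)
todo(439.1,-28.5,112,.098-.68)
E
```

```text
clock: 20.75
eef_pos: [447.1, -26.9, 99.5]
tcp_rot: [-3.14, 0.001, -0.602]
contact_force: [-1.4, 8.9, 11.9]
opening: 0.003
t 20.8 at [447.  -26.9  99.5] rot [-3.14e+00  1.00e-03 -6.02e-01] tx -5.6 ty 5.8 tz -12.5 spin -1.15 open 0.005 F [-1.   6.5  7.2]
```

View pics/w16.png

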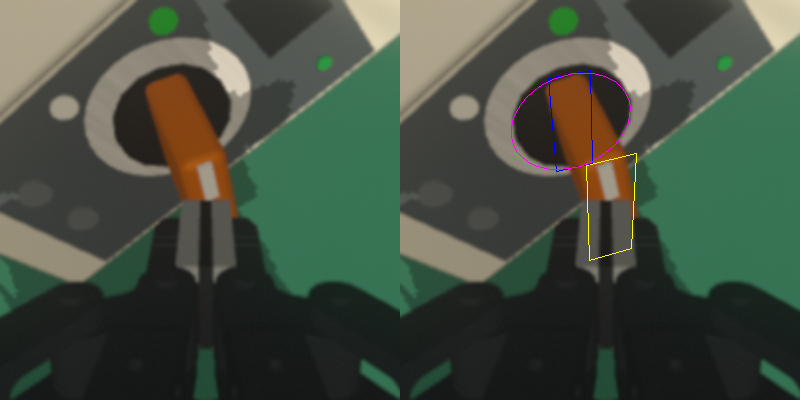

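```bash
python3 -m inch '[{"gripper":0.0,"tx":-0.0012,"ty":0.001,"tz":-0.005,"spin":0},{"gripper":0.0,"tx":0,"ty":0,"tz":-0.01,"spin":0},{"gripper":0.0,"tx":0,"ty":0,"tz":-0.02,"spin":0},{"gripper":0.04,"tx":0,"ty":0,"tz":-0.02,"spin":0},{"gripper":0.04,"tx":0,"ty":0,"tz":0,"spin":0},{"gripper":0.04,"tx":0,"ty":0,"tz":0,"spin":0},{"gripper":0.04,"tx":0,"ty":0,"tz":0,"spin":0},{"gripper":0.04,"tx":0,"ty":0,"tz":0,"spin":0}]' 25
python3 - <<'E'
from h import *
import pickle
f=look("wrist","pics/w17.png",150,130,350,330,2,1.05,4)
s=sense();pickle.dump((f,s),open("w17.pkl","wb"))
todo(439.1,-28.5,112,.098-.68)
E
```

```text
clock: 21.6
eef_pos: [444.8, -27.9, 153.4]
tcp_rot: [3.141, 0.001, -0.602]
contact_force: [0.8, 0.1, -0.7]
opening: 0.467
t 21.65 at [444.9 -27.9 153.4] rot [ 3.141e+00  1.000e-03 -6.020e-01] tx -4.4 ty 3.8 tz 41.4 spin -1.12 open 0.469 F [-0.4  0.2 -0.2]
```

View pics/w17.png

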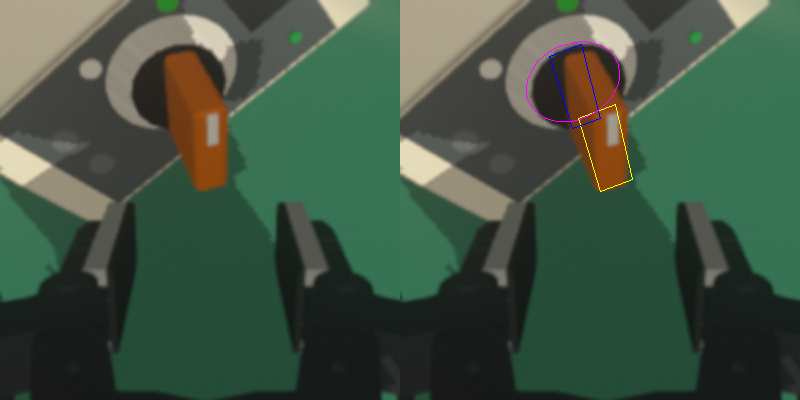

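Run:
```python
from kf import *
f,_=pickle.load(open("w17.pkl","rb"))
uv=unc([[192,112],[227,106],[226,184],[199,191],[166,57],[196,51]],150,130,2)
kfit(f,uv)
for t in (1.15,1.2,1.25,1.3):
  for pull in (0,4,8,12):
    d=uv-proj(f,knobpts(t,pull,K6));print(t,pull,d.mean(0).round(1),d.std(0).round(1))
o=O+Rz(MY)@[-98,0,56];n=Rz(MY)@[-.5,0,.5*3**.5];uu=Rz(MY)@[.5*3**.5,0,.5];l=Rz(MY)@[0,1,0]
for q in unc([[91,69],[167,3]],150,130,2):
    c,d=ray(f,*q);X=c+d*((o-c)@n)/(d@n);print("dot up",((X-o)@uu).round(1),"left",((X-o)@l).round(1))
```

```text
[  1.23 -13.08   8.97  13.87] [-0.1  0.1  0.3 -0.8  1.1 -0.2 -1.2  0.3 -0.5  0.3  0.4  0.3]
1.15 0 [4.7 4. ] [2.1 1.2]
1.15 4 [3.1 0.8] [2.2 1.6]
1.15 8 [ 1.5 -2.5] [2.3 1.9]
1.15 12 [-0.2 -5.8] [2.5 2.3]
1.2 0 [4.2 4.1] [1.3 1.1]
1.2 4 [2.6 0.9] [1.4 1.5]
1.2 8 [ 1.  -2.3] [1.6 1.9]
1.2 12 [-0.7 -5.7] [1.8 2.3]
1.25 0 [3.8 4.1] [1.3 1.2]
1.25 4 [2.2 1. ] [1.5 1.6]
1.25 8 [ 0.5 -2.3] [1.6 2. ]
1.25 12 [-1.2 -5.6] [1.8 2.4]
1.3 0 [3.3 4.2] [2.1 1.3]
1.3 4 [1.7 1. ] [2.3 1.7]
1.3 8 [ 0.  -2.2] [2.4 2.1]
1.3 12 [-1.7 -5.5] [2.6 2.6]
dot up 28.5 left 20.6
dot up 28.4 left -21.2
```

```bash
python3 -c "
from h import *
todo(446.4,-32.2,110,-.602)"
```

```text
t 21.65 at [444.9 -27.9 153.4] rot [ 3.141e+00  1.000e-03 -6.020e-01] tx 3.7 ty 2.7 tz 43.4 spin 0.03 open 0.469 F [-0.4  0.2 -0.2]
```

```bash
python3 -m inch '[{"gripper":0.0,"tx":0.0037,"ty":0.0027,"tz":0,"spin":0},{"gripper":0.0,"tx":0,"ty":0,"tz":0.01,"spin":0},{"gripper":0.0,"tx":0,"ty":0,"tz":0.01,"spin":0},{"gripper":0.0,"tx":0,"ty":0,"tz":0.01,"spin":0},{"gripper":0.0,"tx":0,"ty":0,"tz":0.008,"spin":0},{"gripper":0.0,"tx":0,"ty":0,"tz":0.004,"spin":0},{"gripper":0.0,"tx":0,"ty":0,"tz":0,"spin":0},{"gripper":0.0,"tx":0,"ty":0,"tz":0,"spin":0}]' 25
python3 -m inch '[{"gripper":0.0,"tx":0.0004,"ty":-0.0003,"tz":0.0009,"spin":0},{"gripper":0.0,"tx":0.0004,"ty":-0.0003,"tz":0.0009,"spin":0},{"gripper":0.0,"tx":0.0004,"ty":-0.0003,"tz":0.0009,"spin":0},{"gripper":0.0,"tx":0.0004,"ty":-0.0003,"tz":0.0009,"spin":0},{"gripper":0.0,"tx":0.0004,"ty":-0.0003,"tz":0.0009,"spin":0},{"gripper":0.0,"tx":0.0004,"ty":-0.0003,"tz":0.0009,"spin":0},{"gripper":0.0,"tx":0.0004,"ty":-0.0003,"tz":0.0009,"spin":0},{"gripper":0.0,"tx":0,"ty":0,"tz":0,"spin":0}]' 25
python3 - <<'E'
from h import *
f=look("wrist","pics/w18.png",150,130,350,330,2,1.24,0)
todo(439.1,-28.5,112,.098-.68)
E
```

```text
clock: 22.45
eef_pos: [447.0, -32.2, 112.1]
tcp_rot: [-3.142, 0.0, -0.601]
contact_force: [-0.4, -0.1, 0.2]
opening: 0.002
clock: 23.25
eef_pos: [450.5, -32.1, 105.7]
tcp_rot: [-3.142, -0.0, -0.601]
contact_force: [-0.1, -0.5, 2.2]
opening: -0.003
t 23.3 at [450.5 -32.1 105.8] rot [-3.142 -0.    -0.601] tx -11.4 ty 3.5 tz -6.2 spin -1.11 open -0.005 F [ 0.4 -0.1  2.4]
```

View pics/w18.png

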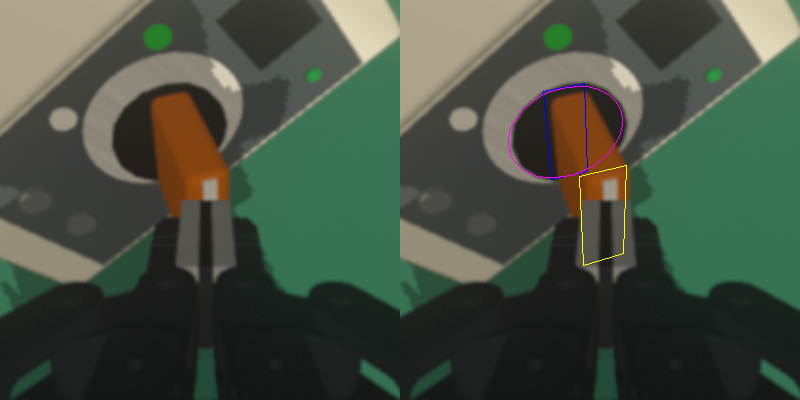

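Contact of about 2 N has been reached. I'll keep pressing inward.

```bash
python3 -m inch '[{"gripper":0.0,"tx":0.0004,"ty":-0.0003,"tz":0.0009,"spin":0},{"gripper":0.0,"tx":0.0004,"ty":-0.0003,"tz":0.0009,"spin":0},{"gripper":0.0,"tx":0.0004,"ty":-0.0003,"tz":0.0009,"spin":0},{"gripper":0.0,"tx":0.0004,"ty":-0.0003,"tz":0.0009,"spin":0},{"gripper":0.0,"tx":0,"ty":0,"tz":0,"spin":0},{"gripper":0.0,"tx":0,"ty":0,"tz":0,"spin":0},{"gripper":0.0,"tx":0,"ty":0,"tz":0,"spin":0},{"gripper":0.0,"tx":0,"ty":0,"tz":0,"spin":0}]' 25
python3 - <<'E'
from h import *
f=look("wrist","pics/w19.png",150,130,350,330,2,1.24,0)
todo(439.1,-28.5,112,.098-.68)
E
```

```text
clock: 24.1
eef_pos: [452.4, -32.0, 102.4]
tcp_rot: [-3.142, -0.0, -0.601]
contact_force: [-1.2, -0.7, 7.7]
opening: 0.001
t 24.15 at [452.4 -32.  102.4] rot [ 3.142  0.    -0.601] tx -13.0 ty 4.6 tz -9.6 spin -1.12 open 0.001 F [-2.1  0.8  7.1]
```

View pics/w19.png

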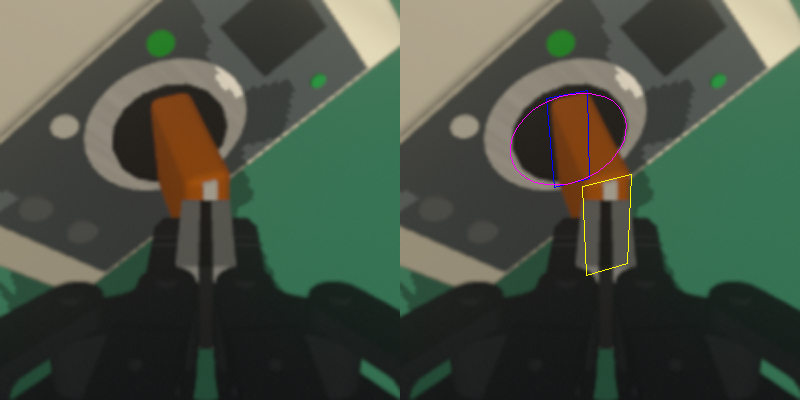

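```bash
python3 -m inch '[{"gripper":0.0,"tx":0.0004,"ty":-0.0003,"tz":0.0009,"spin":0},{"gripper":0.0,"tx":0.0004,"ty":-0.0003,"tz":0.0009,"spin":0},{"gripper":0.0,"tx":0.0004,"ty":-0.0003,"tz":0.0009,"spin":0},{"gripper":0.0,"tx":0,"ty":0,"tz":0,"spin":0},{"gripper":0.0,"tx":0,"ty":0,"tz":0,"spin":0},{"gripper":0.0,"tx":0,"ty":0,"tz":0,"spin":0},{"gripper":0.0,"tx":0,"ty":0,"tz":0,"spin":0},{"gripper":0.0,"tx":0,"ty":0,"tz":0,"spin":0}]' 25
python3 - <<'E'
from h import *
f=look("wrist","pics/w20.png",150,130,350,330,2,1.24,0)
todo(439.1,-28.5,112,.098-.68)
E
```

```text
clock: 24.95
eef_pos: [453.3, -32.1, 101.2]
tcp_rot: [3.141, 0.001, -0.601]
contact_force: [-12.5, -0.3, 36.5]
opening: -0.004
t 25.0 at [453.3 -32.1 101.2] rot [ 3.141e+00  1.000e-03 -6.010e-01] tx -13.8 ty 5.1 tz -10.8 spin -1.11 open -0.001 F [-12.9  -0.4  36.3]
```

View pics/w20.png

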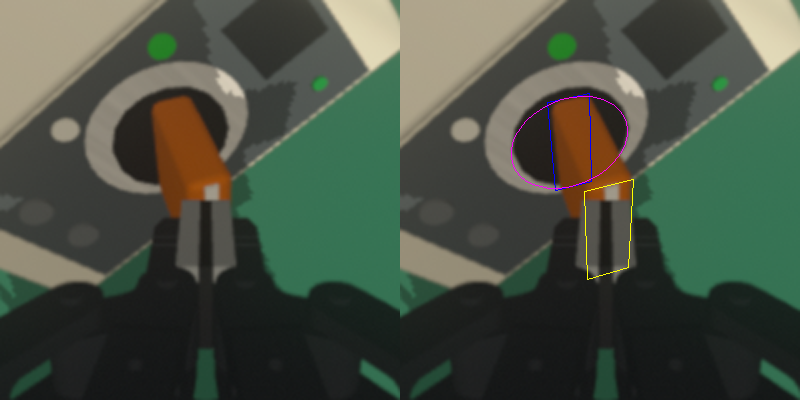

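```bash
python3 -m inch '[{"gripper":0.0,"tx":-0.0008,"ty":0.0006,"tz":-0.0018,"spin":0},{"gripper":0.0,"tx":-0.0008,"ty":0.0006,"tz":-0.004,"spin":0},{"gripper":0.0,"tx":0,"ty":0,"tz":-0.02,"spin":0},{"gripper":0.04,"tx":0,"ty":0,"tz":-0.03,"spin":0},{"gripper":0.04,"tx":0,"ty":0,"tz":-0.03,"spin":0},{"gripper":0.04,"tx":0,"ty":0,"tz":-0.01,"spin":0},{"gripper":0.04,"tx":0,"ty":0,"tz":0,"spin":0},{"gripper":0.04,"tx":0,"ty":0,"tz":0,"spin":0}]' 25
python3 -m inch '[{"gripper":0.04,"tx":-0.02,"ty":0,"tz":-0.02,"spin":-5},{"gripper":0.04,"tx":-0.02,"ty":0,"tz":-0.02,"spin":-8},{"gripper":0.04,"tx":-0.02,"ty":0,"tz":0,"spin":-8},{"gripper":0.04,"tx":-0.01,"ty":0,"tz":0,"spin":-8},{"gripper":0.04,"tx":0,"ty":0,"tz":0,"spin":-8},{"gripper":0.04,"tx":0,"ty":0,"tz":0,"spin":-3},{"gripper":0.04,"tx":0,"ty":0,"tz":0,"spin":0},{"gripper":0.04,"tx":0,"ty":0,"tz":0,"spin":0}]' 25
python3 - <<'E'
from h import *
import pickle
f=grab_frame("wrist");cv2.imwrite("pics/w21.png",f["pixels"][:,:,::-1])
fs=grab_frame("scene");ft=grab_frame("top");pickle.dump((f,fs,ft),open("w21.pkl","wb"))
crop(fs,"pics/s21.png",160,180,250,280,6);crop(ft,"pics/t21.png",270,140,350,230,6)
cv2.imwrite("pics/s21f.png",fs["pixels"][:,:,::-1])
todo(439.1,-28.5,112,.098-.68)
E
```

```text
clock: 25.8
eef_pos: [451.3, -32.0, 194.3]
tcp_rot: [3.141, 0.001, -0.602]
contact_force: [-0.1, -0.1, -0.2]
opening: 0.468
clock: 26.6
eef_pos: [389.1, -1.2, 234.2]
tcp_rot: [-3.141, 0.002, 0.095]
contact_force: [0.8, -0.2, -1.0]
opening: 0.465
t 26.75 at [389.4  -1.3 234.8] rot [-3.142e+00  1.000e-03  9.500e-02] tx 46.8 ty 31.8 tz 122.8 spin 38.81 open 0.474 F [-0.4 -0.3  0.5]
```

View pics/w21.png

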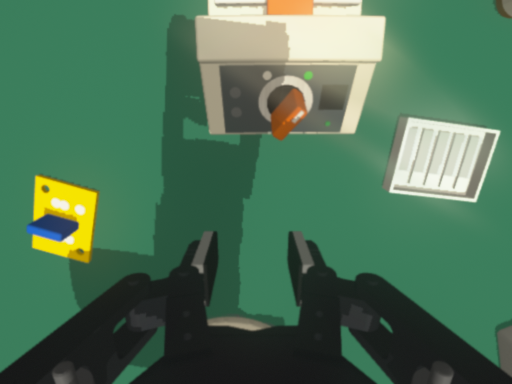

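View pics/s21.png

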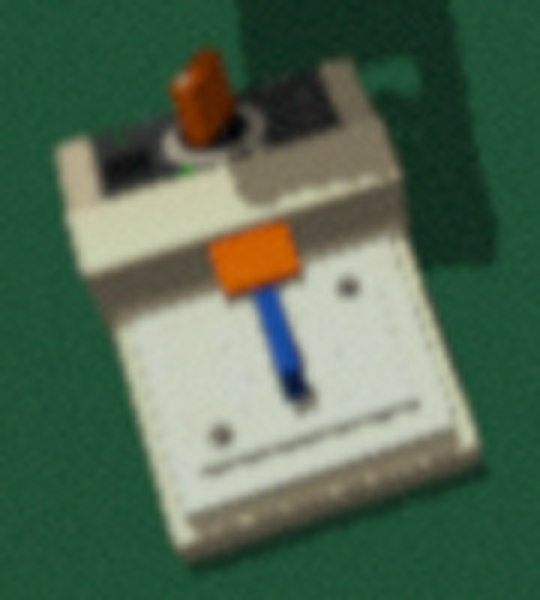

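View pics/s21f.png

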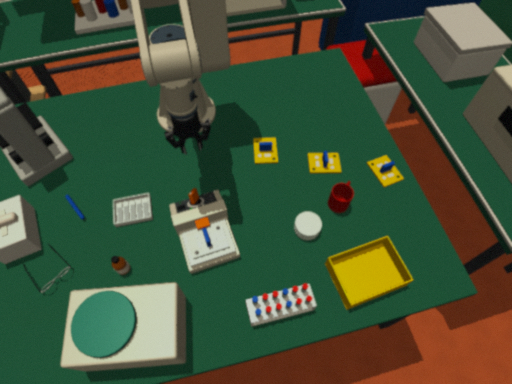

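Run:
```python
from h import *
import pickle
f,fs,ft=pickle.load(open("w21.pkl","rb"))
look("wrist","pics/w22.png",240,55,340,145,4,1.24,0,f)
look("scene","pics/s22.png",180,185,212,212,12,1.24,0,fs)
```

```text
(no output)
```

View pics/w22.png

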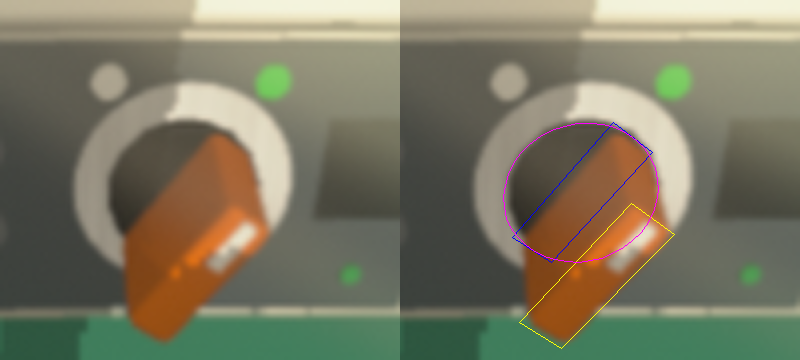

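View pics/s22.png

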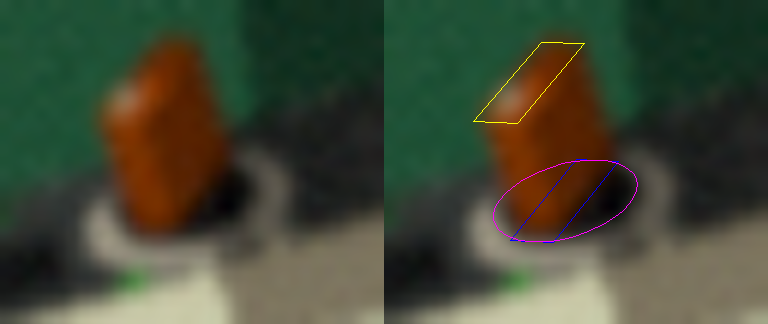

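```bash
python3 -c "
from rig import *
print(sense()['contact_force'],sense()['qvel']); print(sign_off())"
```

```text
[-0.4264878  -0.25121221  0.47259941] [ 0.00085397 -0.00703102 -0.00373687 -0.00106891  0.00269067 -0.00415396]
the job is handed in; nothing more can be done
None
```

I fitted the aluminium plate over the two pins, pulled the lock knob out, turned it to the green dot, pushed it back in and let go. I handed the job in at about 27 s; no verdict is reported, so what follows comes from my own pictures and force readings.

**Plate:** It was lowered slowly, with about 12 N at contact, and released. The wrist view afterwards matched a seated plate to within about 1–2 mm, with both pins in their holes.

**Knob turn:** I pulled it about 13 mm before turning. The camera fit puts the pointer at about 1.24 rad, and the last view shows the orange clamp tongue reaching over the plate edge.

**Knob push:** The first push stopped with the knob still about 5 mm out, and it was twisted slightly while pressed. It sat at about 1.23 rad once I lifted off. The second push, nearer the knob's axis, met a hard stop at about 38 N. The final overlays match a fully pushed-in knob.

**Checks that disagreed:** While turning, the wrist overlay suggested the knob had sunk to about 10 mm out, less than the 13 mm I had pulled. That is still above the 7 mm limit.

**Bystanders and arm:** In the last scene picture the tray, bottle, dishes and mug look unmoved by eye. The gripper is clear of everything, with near-zero force on the tool.

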